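# Brake the pass shuttle, hang the dish markers, send it to the hatch

## Robot

A 6-joint arm with a two-finger parallel gripper is mounted at the origin on the work surface. World frame = base frame: x ahead of the robot, y to its left, z up, the work surface at z = 0. Lengths are in m, angles in degrees, forces in N, time in s.
With the tool pointing down it reaches from about 0.4 to 0.825 m from the base axis. Payload 7 kg.
Tool frame: the origin (TCP) lies on the centre line of the jaws, within the pads' length; the fingertips stand 14 mm ahead of it and the grasp point (between the pads) lies 5 mm behind it; z points along the fingers, x is the direction in which the jaws open and shut, and the axes are right-handed (so a half turn about z gives the same grasp; the last joint's range is limited). The gripper opens to 88 mm and grips with 3 to 60 N. Pads are 19 mm wide; open, the fingers measure 130 mm over their backs; the gripper's body (78 mm by 193 mm) begins 47 mm behind the grasp point.
Start: joints at [89.674, 20.546, 0.682, 0, -70.136, -16.507], TCP at [0.195, 0.646, 0.241] pointing down, gripper open.
Joint ranges: [-176.03, 176.03], [-82.01, 121.73], [-58.28, 71.71], [-173.87, 95.51], [-174.79, -0.11], [-173.66, 173.66]. Speed limits (degrees/s): [136.94, 136.94, 172.46, 180, 180, 180].

## Interface

Orientations are given as [roll, pitch, yaw] about the fixed x, y, z axes, in that order (R = Rz(yaw) Ry(pitch) Rx(roll)).
In Python, from plant import * gives the robot as it stands.
- The arm moves only by the shell command python3 -m handwheel 'ROWS' [OPENING]. ROWS is JSON, a list of rows, each a list of 2 entries, a list of its own where there are three numbers: the shift along the tool's x, y, z each as a share of 0.2 m, from -1 to 1, then the turn, a rotation vector about the tool's x, y, z each as a share of 360 degrees, from -1 to 1. In form: [[[tx, ty, tz], [ax, ay, az]], ...]. A call has 1 to 5 rows; each row is the pose to reach, as a shift and turn from the pose commanded when the call began, along the tool's axes at that moment, turning the shorter way round; what a row does not reach only later rows make up. A row lasts 1/12 s, in which the tool goes at most 41.7 mm and 7.16 degrees, less where a joint would pass 70% of its speed; a pose out of reach is approached as far as the arm can. A call with a number of a shift or a turn outside -1 to 1 is refused whole. A call with a gripper value outside its range is refused whole. OPENING is the closure, from -1 (fully open) to 1 (shut), set as the call begins (- or left out, the last holds). The fingers move at their own pace and stop on an object; the grip force is fixed at half the most. Time passes only in rows, so rows that repeat a pose let the fingers close. It gives the time, the measured TCP pose, the force and the opening at its end, in the units of the state.
- get_obs(): the state, without advancing time (a new reading comes with each control period).
- snapshot(name): name is "scene" or "top"; returns a dict with "color" (400x640x3 uint8, red, green, blue), "z_map" (400x640 float32, m along the optical axis (not along the pixel's ray), 0 where there is no reading), "intrinsics" (3x3 intrinsics, pixels), "rvec" (rotation vector, rad) and "tvec" (3), from world to camera coordinates, as OpenCV has them. Camera axes: x right, y down, z forward; pixel columns grow to the right and rows downward; lengths in m; the calibration is good to about 2 mm. A picture is of the moment at which its call begins.
- close_job(): hands the job in, once; it reports no verdict.
The state is a dict: "clock": time; "joint_pos": joint angles; "qvel": joint speeds; "tau": joint torques, N m; "tool_pos": TCP position; "orientation": TCP orientation; "force": force on the tool from outside, world axes, zero at the start; "moment": the same for the moment, N m; "opening": finger opening in m.
Only numpy, scipy, OpenCV 4.12 (cv2) and the standard library are available. Lean on these libraries where they do the work, as an engineer would, in place of code of your own. Each camera call takes 0.05 s, during which the arm holds its last target. There are 200 camera calls.

## Task

First set the shuttle's parking brake: pull the red-gripped lever up to its third, last notch and let go. Then hang every dish marker standing on the counter astride the shuttle's bar, let go of them, hold the red release button down until the lever has dropped fully, and roll the shuttle gently all the way to its stop at the hatch end with all the markers still hanging. Leave the bottle, bowl and jar where they are.

Things in the scene. Friction and masses are not known exactly. Their poses are not given: they have to be found in the camera images.
- brake (a joint): Brake lever: dark shaft 160 mm long from hinge to red grip. Angle in rad: 0 = down, toward the robot, 5 degrees above level; grows as the grip is pulled up; stop at 1.02. Pulling takes 3 to 5 N. A one-way ratchet catches at about 0.29, 0.59, 0.89 (third, last notch): let go, it springs back onto the last notch passed. Only the third locks the carriage (yellow claw). Goes down only while the button is held.
- brake_hinge (a point): Lever hinge axis in the grey brake housing (110 x 60 x 145 mm tall, fixed to the track), 70 mm above the counter. Frame: y along the track, toward the hatch end; x away from the robot; z up. The lever swings in the x-z plane.
- brake_grip (a point): Centre of the red grip at the lever's end: a disc 26 mm in diameter, 26 mm long, its flat faces looking along +-y of the track. Pinch it across these faces from above; it pivots between the fingers as it rises on an arc of 160 mm radius about brake_hinge.
- release (a joint): Red release button on the brake housing, 32 mm diameter. Value = travel in m: 0 up, 0.009 fully down; sprung, 2 N to start, 5 N at the bottom, a little more with the lever loaded. Held down beyond 0.0075 the lever drops to 0 by itself within 1 to 2 s; let go early and the lever catches on a lower notch.
- release_top (a point): Centre of the release button's top face, 175 mm above the counter when up; press straight down.
- carriage (a joint): Rolling carriage: steel deck 410 mm long, two end posts, one bar. Value = travel in m along the track's y: 0 = parked at the brake end, 0.13 = fully home at the hatch end, by the black stop with the green stripe. Rolls with about 1 N, stays where left; locked near 0 (under 10 mm play) while the brake is on its third notch.
- bar_mid (a point): Middle of the carriage's hanging bar, on its axis, 175 mm above the counter. The bar is a 14 mm aluminium rod along this frame's y (toward the hatch end), free for 189 mm either side up to the end posts (14 x 12 mm, 190 mm tall). Deck top 45 mm above the counter. z up; moves with the carriage.
- push_handle (a point): Centre of the top of the carriage's black upright push handle: a cylinder 22 mm in diameter, 75 mm tall, its top 120 mm above the counter, standing on the deck 58 mm to the robot's side of the bar.
- marker1: Blank green A-shaped rigid dish marker, 4 mm sheet, 90 g: 56 mm along its ridge, 80 mm tall to the ridge, 72 mm wide at the feet, half angle 22 deg, white grip fin on the ridge 10 mm thick (x), 44 long (y), 76 to 112 mm above the feet. Origin: midway between the feet at foot level; y along the ridge, z up. Hung, the bar axis lies about 56 mm above the origin. May be absent (None).
- marker2: Blank yellow A-shaped rigid dish marker, 4 mm sheet, 90 g: 56 mm along its ridge, 80 mm tall to the ridge, 72 mm wide at the feet, half angle 22 deg, white grip fin on the ridge 10 mm thick (x), 44 long (y), 76 to 112 mm above the feet. Origin: midway between the feet at foot level; y along the ridge, z up. Hung, the bar axis lies about 56 mm above the origin. May be absent (None).
- marker3: Blank blue A-shaped rigid dish marker, 4 mm sheet, 90 g: 56 mm along its ridge, 80 mm tall to the ridge, 72 mm wide at the feet, half angle 22 deg, white grip fin on the ridge 10 mm thick (x), 44 long (y), 76 to 112 mm above the feet. Origin: midway between the feet at foot level; y along the ridge, z up. Hung, the bar axis lies about 56 mm above the origin. May be absent (None).
- marker4: Blank orange A-shaped rigid dish marker, 4 mm sheet, 90 g: 56 mm along its ridge, 80 mm tall to the ridge, 72 mm wide at the feet, half angle 22 deg, white grip fin on the ridge 10 mm thick (x), 44 long (y), 76 to 112 mm above the feet. Origin: midway between the feet at foot level; y along the ridge, z up. Hung, the bar axis lies about 56 mm above the origin. May be absent (None).
- marker5: Blank red A-shaped rigid dish marker, 4 mm sheet, 90 g: 56 mm along its ridge, 80 mm tall to the ridge, 72 mm wide at the feet, half angle 22 deg, white grip fin on the ridge 10 mm thick (x), 44 long (y), 76 to 112 mm above the feet. Origin: midway between the feet at foot level; y along the ridge, z up. Hung, the bar axis lies about 56 mm above the origin. May be absent (None).
- squeeze_bottle: Yellow squeeze bottle, 60 mm diameter, 170 mm tall; a bystander, not to be disturbed. Origin: centre of its underside.
- bowl: Steel bowl, 120 mm diameter, 50 mm tall; a bystander, not to be disturbed. Origin: centre of its underside.
- spice_jar: Amber jar, 64 mm diameter, 100 mm tall; a bystander, not to be disturbed. Origin: centre of its underside.
Mind the look-alikes: they are no part of the job. What is shaped like the marker2 but pink is not meant.

How it is judged:
By the outcome, as a careful person would: the job done as asked, in the order asked, and still so for the second after the job is handed in, with the robot touching nothing.
Of marker1, marker2, marker3, marker4, marker5 only 3 to 5 are there at a start; the rules pass over those that are not, and their reading is None.
At some moment in a run one of marker1, marker2, marker3, marker4, marker5 may be knocked a few centimetres aside while the robot is not near it.
It also fails if it takes over 210 s, if anything falls off the work surface, if the arm or the gripper's body presses on something with over 40 N, if the wrist force passes 120 N, or if a joint passes its speed limit or range.

## Working session

There is one attempt and no reset: what is moved stays moved. The work goes in short steps, Python scripts to look and compute and a shell command to move; the robot and the scene stay as the last step left them, time stands still between calls to the robot, and variables do not carry over. Pictures are saved under pics/ and viewed, about 12 in all and at most 16, crops included, and the job is handed in when it is done.

```bash
ls; mkdir -p pics
cat > h.py <<'E'
from plant import *
import numpy as np, cv2
from scipy.spatial.transform import Rotation as R
def snap(n):
    s=snapshot(n); np.savez('/tmp/%s.npz'%n,**s); return s
def load(n): return dict(np.load('/tmp/%s.npz'%n))
def cloud(s):
    z=s['z_map']; K=s['intrinsics']; v,u=np.mgrid[0:400,0:640]
    p=np.stack([(u-K[0,2])/K[0,0]*z,(v-K[1,2])/K[1,1]*z,z],-1)
    Rm=cv2.Rodrigues(np.array(s['rvec'],float))[0]
    w=(p-np.array(s['tvec']).ravel())@Rm
    w[z==0]=np.nan; return w
def save(s,name,crop=None,k=1):
    c=s['color'][...,::-1]
    if crop: c=c[crop[1]:crop[3],crop[0]:crop[2]]
    cv2.imwrite('pics/'+name,cv2.resize(c,None,fx=k,fy=k,interpolation=cv2.INTER_CUBIC))
E
python3 - <<'E'
from h import *
o=get_obs(); print(o)
for n in('scene','top'):
    s=snap(n); save(s,n+'1.png',k=1.25)
    Rm=cv2.Rodrigues(np.array(s['rvec'],float))[0]; print(n,-Rm.T@np.array(s['tvec']).ravel(),Rm[2])
E
```

```text
pics
{'clock': 0.0, 'joint_pos': array([ 8.96742787e+01,  2.05920560e+01,  6.34565396e-01, -2.05757178e-02,
       -7.01354238e+01, -1.65068539e+01]), 'qvel': array([-1.10823225e-04,  4.39826968e-02,  1.76337080e-02, -1.21176075e-01,
        6.76190792e-02, -1.11112085e-01]), 'tau': array([ 6.80249996e-04, -5.82713342e+01,  2.93061697e+01,  6.99723691e+00,
        7.02699821e-03, -1.52410912e-04]), 'tool_pos': array([0.19535055, 0.64563491, 0.23962024]), 'orientation': array([-1.79992143e+02, -9.45811864e-02, -1.06839589e+02]), 'force': array([-0.49046488,  0.42971676,  0.16073179]), 'moment': array([ 0.03747631, -0.02742147,  0.04433372]), 'opening': 0.08747856239573512}
scene [1.28918863 0.85387356 0.90681852] [-0.57109548 -0.59857459 -0.56174587]
top [0.27289707 0.02246938 1.2952974 ] [ 0.16772348  0.02092113 -0.98561206]
```

View pics/scene1.png

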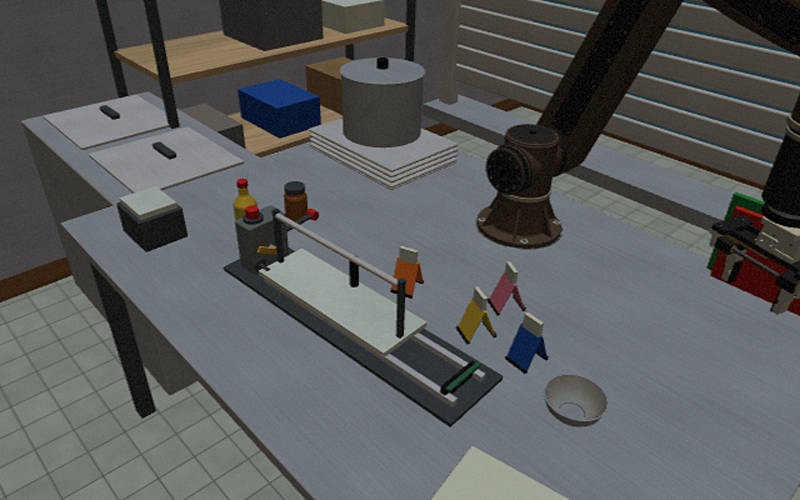

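View pics/top1.png

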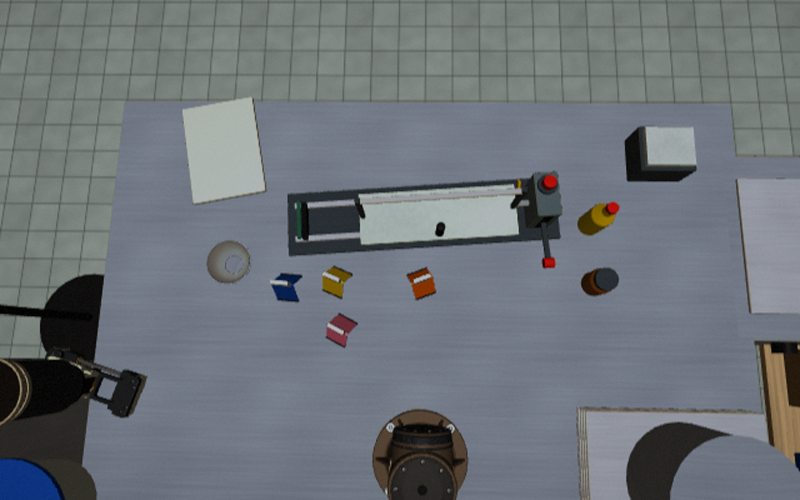

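The pictures show three markers, blue, yellow and orange, at top-view (285,285), (335,282) and (421,284), plus the pink decoy at (341,330). The red grip is at (548,262), the button at (549,182) and the handle at (440,229). Next I measure them.

```bash
cat > m.py <<'E'
from h import *
def markers(names=('scene','top'),pr=True):
    out={}
    for n in names:
        s=load(n); w=cloud(s); hsv=cv2.cvtColor(s['color'],cv2.COLOR_RGB2HSV).astype(int)
        H,S,V=hsv[...,0],hsv[...,1],hsv[...,2]
        reg=(w[...,0]>.2)&(w[...,0]<.85)&(abs(w[...,1])<.6)
        for c,(a,b) in dict(orange=(6,16),yellow=(20,30),blue=(105,125),green=(45,80),pink=(165,179),red=(0,4)).items():
            m=(reg&(H>=a)&(H<=b)&(S>90)&(V>50)&(w[...,2]>.004)&(w[...,2]<.3)).astype(np.uint8)
            k,l,st,ce=cv2.connectedComponentsWithStats(m)
            for i in range(1,k):
                if st[i,4]>40:
                    p=w[l==i]; print(n,c,st[i,4],ce[i].round(),'mean',np.nanmean(p,0).round(3),'min',np.nanmin(p,0).round(3),'max',np.nanmax(p,0).round(3))
if __name__=='__main__':
    markers()
    for n in('scene','top'):
        s=load(n);w=cloud(s)
        save(s,n+'c.png',*(((170,140,490,350),2.5) if n=='scene' else ((160,120,500,290),2.3)))
E
python3 m.py
```

```text
scene orange 165 [236. 163.] mean [ 0.458 -0.425  0.059] min [ 0.421 -0.457  0.015] max [ 0.527 -0.313  0.087]
scene orange 386 [326. 219.] mean [0.445 0.011 0.049] min [ 0.345 -0.051  0.004] max [0.604 0.157 0.191]
scene yellow 245 [194. 162.] mean [ 0.613 -0.429  0.117] min [ 0.574 -0.452  0.068] max [ 0.686 -0.318  0.155]
scene yellow 67 [213. 200.] mean [ 0.667 -0.241  0.09 ] min [ 0.642 -0.275  0.068] max [ 0.691 -0.233  0.109]
scene yellow 428 [378. 256.] mean [0.452 0.221 0.044] min [0.403 0.184 0.006] max [0.478 0.257 0.086]
scene blue 543 [419. 278.] mean [0.44  0.347 0.044] min [0.405 0.318 0.005] max [0.456 0.376 0.083]
scene green 127 [371. 300.] mean [0.595 0.321 0.049] min [0.546 0.313 0.044] max [0.644 0.329 0.053]
scene pink 353 [403. 234.] mean [0.327 0.204 0.044] min [0.29  0.169 0.006] max [0.353 0.243 0.082]
scene red 45 [193. 146.] mean [ 0.603 -0.438  0.168] min [ 0.589 -0.456  0.156] max [ 0.616 -0.426  0.173]
scene red 80 [202. 170.] mean [ 0.665 -0.29   0.169] min [ 0.643 -0.308  0.151] max [ 0.679 -0.279  0.18 ]
scene red 58 [250. 171.] mean [ 0.486 -0.306  
[... 392 characters left out ...]
ow 294 [268. 225.] mean [0.432 0.22  0.041] min [0.397 0.184 0.004] max [0.473 0.257 0.111]
top blue 272 [229. 230.] mean [0.413 0.344 0.041] min [0.385 0.316 0.004] max [0.454 0.375 0.109]
top green 86 [239. 176.] mean [0.591 0.32  0.046] min [0.544 0.313 0.009] max [0.641 0.336 0.052]
top pink 298 [272. 263.] mean [0.312 0.202 0.04 ] min [0.272 0.167 0.005] max [0.352 0.242 0.103]
top red 97 [440. 145.] mean [ 0.658 -0.297  0.172] min [ 0.645 -0.316  0.151] max [ 0.674 -0.282  0.179]
top red 68 [490. 166.] mean [ 0.598 -0.441  0.169] min [ 0.586 -0.455  0.16 ] max [ 0.61  -0.429  0.175]
top red 66 [439. 210.] mean [ 0.48  -0.311  0.093] min [ 0.47  -0.324  0.078] max [ 0.492 -0.298  0.1  ]
```

```bash
cat > f.py <<'E'
from h import *
def fins(cands):
    for nm,x,y in cands:
        for n in('scene','top'):
            w=cloud(load(n)); r=np.hypot(w[...,0]-x,w[...,1]-y)
            p=w[(r<.06)&(w[...,2]>.092)&(w[...,2]<.125)]
            if len(p)<8: print(nm,n,len(p)); continue
            (cx,cy),(a,b),t=cv2.minAreaRect(p[:,:2].astype(np.float32)*1000)
            if a<b: t+=90
            (_,_,_,_)=l=cv2.fitLine(p[:,:2].astype(np.float32)*1000,cv2.DIST_HUBER,0,.01,.01).ravel()
            top=np.nanpercentile(p[:,2],90)
            print(nm,n,len(p),'rect c',round(cx,1),round(cy,1),'size',round(a),round(b),'ang',round(t%180,1),'PCA',round(np.degrees(np.arctan2(l[1],l[0]))%180,1),'med',np.median(p[:,:2],0).round(4),'ztop',top.round(4))
def bar(y0,y1):
    for n in('scene','top'):
        w=cloud(load(n))
        m=(w[...,0]>.58)&(w[...,0]<.7)&(w[...,1]>y0)&(w[...,1]<y1)&(w[...,2]>.168)&(w[...,2]<.19)
        p=w[m]; l=np.polyfit(p[:,1],p[:,0],1); print('bar',n,m.sum(),'x=%.4f+%.4f y'%(l[1],l[0]),'z',np.percentile(p[:,2],[5,50,95]).round(4),'y',np.percentile(p[:,1],[0,1,99,100]).round(4))
        m=(w[...,0]>.58)&(w[...,0]<.72)&(w[...,1]>-.28)&(w[...,1]<.4)&(w[...,2]>.182)&(w[...,2]<.21)
        p=w[m]
        for q in (p[p[:,1]<0],p[p[:,1]>0]): 
            if len(q):print('post',n,len(q),np.median(q,0).round(4),q.min(0).round(3),q.max(0).round(3))
        m=(w[...,0]>.5)&(w[...,0]<.62)&(w[...,1]>-.2)&(w[...,1]<.15)&(w[...,2]>.1)&(w[...,2]<.128)
        p=w[m]; print('handle',n,len(p),np.median(p,0).round(4),p.min(0).round(3) if len(p) else '',p.max(0).round(3) if len(p) else '')
        
if __name__=='__main__':
    fins([('orange',.44,0),('yellow',.44,.22),('blue',.425,.345),('pink',.32,.203)]); bar(-.2,.13)
    for n in('scene','top'):
        s=load(n);w=cloud(s)
        for nm,a in dict(house=(.58,.75,-.37,-.24,.135,.155),deck=(.5,.72,-.25,.25,.035,.055),base=(.48,.75,-.4,.4,.005,.03),grip=(.45,.51,-.35,-.27,.06,.12),button=(.63,.69,-.33,-.27,.165,.19)).items():
            m=(w[...,0]>a[0])&(w[...,0]<a[1])&(w[...,1]>a[2])&(w[...,1]<a[3])&(w[...,2]>a[4])&(w[...,2]<a[5])
            p=w[m]
            if len(p):
                (cx,cy),(q,b),t=cv2.minAreaRect(p[:,:2].astype(np.float32)*1000); print(nm,n,len(p),round(cx,1),round(cy,1),round(q),round(b),round(t,1),'z',np.percentile(p[:,2],[5,50,95]).round(4),'med',np.median(p,0).round(4))
E
python3 f.py
```

```text
orange scene 116 rect c 439.5 0.5 size 18 44 ang 106.1 PCA 112.4 med [0.4405 0.0026] ztop 0.1136
orange top 56 rect c 435.9 -0.2 size 10 42 ang 111.5 PCA 110.0 med [4.35e-01 1.00e-04] ztop 0.1138
yellow scene 105 rect c 438.8 220.9 size 49 13 ang 67.8 PCA 70.1 med [0.4429 0.2232] ztop 0.1136
yellow top 54 rect c 436.8 219.4 size 43 10 ang 67.1 PCA 67.9 med [0.4355 0.218 ] ztop 0.114
blue scene 148 rect c 423.8 347.0 size 45 14 ang 87.5 PCA 87.0 med [0.4263 0.3492] ztop 0.1134
blue top 61 rect c 421.3 345.4 size 44 10 ang 85.3 PCA 86.6 med [0.421  0.3441] ztop 0.1131
pink scene 92 rect c 314.0 203.6 size 50 13 ang 62.6 PCA 64.1 med [0.3182 0.2079] ztop 0.1137
pink top 56 rect c 312.4 204.3 size 45 10 ang 62.6 PCA 63.7 med [0.3126 0.204 ] ztop 0.1139
bar scene 513 x=0.6228+-0.0777 y z [0.1736 0.1807 0.1848] y [-0.1995 -0.197   0.1267  0.13  ]
post scene 130 [ 0.6316 -0.1352  0.1836] [ 0.616 -0.242  0.182] [ 0.646 -0.002  0.194]
post scene 118 [0.6137 0.108  0.1838] [0.599 0.002 0.182] [0.627 0.163 0.192]
handle scene 31 [ 0.573  -0.0384  0.1085] [ 0.559 -0.049  0.1  ] [0.613 0.15  0.12
[... 562 characters left out ...]
0.3 z [0.008  0.0133 0.0269] med [0.6538 0.2068 0.0133]
grip scene 84 489.3 -309.3 41 28 4.9 z [0.0796 0.0902 0.0988] med [ 0.4899 -0.304   0.0902]
button scene 77 663.9 -295.3 34 29 52.0 z [0.1665 0.1748 0.1783] med [ 0.6661 -0.2908  0.1748]
house top 596 638.9 -284.9 112 90 4.2 z [0.139  0.1444 0.1527] med [ 0.6298 -0.2951  0.1444]
deck top 4379 613.6 -41.4 137 411 4.6 z [0.0401 0.0444 0.0487] med [ 0.604  -0.0414  0.0444]
base top 4239 615.0 0.2 268 798 0.1 z [0.0066 0.0115 0.0249] med [0.5878 0.1975 0.0115]
grip top 101 489.3 -310.9 39 26 1.2 z [0.0835 0.0916 0.0977] med [ 0.4846 -0.3097  0.0916]
button top 97 660.2 -297.1 29 30 43.0 z [0.1681 0.1741 0.1774] med [ 0.6591 -0.2968  0.1741]
```

View pics/topc.png

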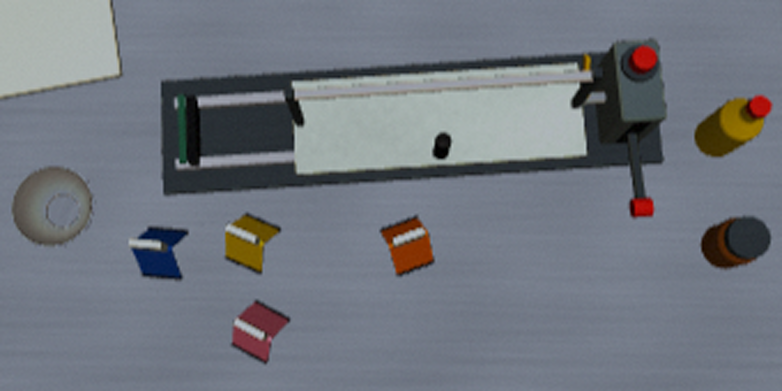

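```bash
cat > go.py <<'E'
# python3 go.py 'x y z yaw [tilt]' ... : prints shares per 5-row call from the measured pose
import sys; from h import *
def rot(yaw,tilt=0): return R.from_euler('xyz',[180,0,yaw],degrees=True)*R.from_euler('x',tilt,degrees=True)
o=get_obs(); p=o['tool_pos']; r=R.from_euler('xyz',o['orientation'],degrees=True)
print(o['clock'],p.round(4),o['orientation'].round(2))
for a in sys.argv[1:]:
    v=[float(t) for t in a.split()]; P=np.array(v[:3]); Q=rot(*v[3:])
    d=r.inv().apply(P-p); w=(r.inv()*Q).as_rotvec(degrees=True)
    n=int(np.ceil(max(abs(d).max()/.199,np.linalg.norm(w)/35,np.linalg.norm(d)/.2)))
    rs=r
    for i in range(n):
        p1=p+(P-p)/(n-i); r1=r*R.from_rotvec((r.inv()*Q).as_rotvec()/(n-i))
        s=(r.inv().apply(p1-p)/.2).round(4); t=((r.inv()*r1).as_rotvec(degrees=True)/360).round(4)
        print('  [[%g,%g,%g],[%g,%g,%g]]'%(*s,*t)); p,r=p1,r1
    print(a,'reached')
E
python3 go.py '.5 .25 .25 172' '.483 -.311 .25 94.4' '.483 -.311 .12 94.4'
```

```text
0.1 [0.1954 0.6457 0.2397] [-1.7999e+02 -8.0000e-02 -1.0684e+02]
  [[0.4841,-0.6769,-0.0163],[-0.0001,-0.0001,0.0751]]
  [[0.1233,-0.823,-0.0167],[-0.0001,-0.0001,0.0751]]
  [[-0.2646,-0.789,-0.017],[-0.0001,-0.0001,0.0751]]
.5 .25 .25 172 reached
  [[-0.1021,-0.9298,-0],[0,-0,0.0719]]
  [[-0.4975,-0.7922,-0],[0,-0,0.0719]]
  [[-0.7933,-0.4957,-0],[0,-0,0.0719]]
.483 -.311 .25 94.4 reached
  [[0,-0,0.65],[0,0,0]]
.483 -.311 .12 94.4 reached
```

```bash
python3 -m handwheel '[[[0.484,-0.677,-0.016],[0,0,0.075]],[[0.484,-0.677,-0.016],[0,0,0.075]],[[0.484,-0.677,-0.016],[0,0,0.075]],[[0.484,-0.677,-0.016],[0,0,0.075]],[[0.484,-0.677,-0.016],[0,0,0.075]]]' -1
python3 -m handwheel '[[[0.123,-0.823,-0.017],[0,0,0.075]],[[0.123,-0.823,-0.017],[0,0,0.075]],[[0.123,-0.823,-0.017],[0,0,0.075]],[[0.123,-0.823,-0.017],[0,0,0.075]],[[0.123,-0.823,-0.017],[0,0,0.075]]]'
python3 -m handwheel '[[[-0.265,-0.789,-0.017],[0,0,0.075]],[[-0.265,-0.789,-0.017],[0,0,0.075]],[[-0.265,-0.789,-0.017],[0,0,0.075]],[[-0.265,-0.789,-0.017],[0,0,0.075]],[[-0.265,-0.789,-0.017],[0,0,0.075]]]'
python3 go.py '.483 -.311 .25 94.4'
```

```text
clock: 0.52
tool_pos: [0.2997, 0.509, 0.2441]
orientation: [-180.0, -0.1, -134.4]
force: [-1.4, 0.0, 0.5]
opening: 0.0876
clock: 0.93
tool_pos: [0.4012, 0.3775, 0.2473]
orientation: [-179.9, -0.0, -161.4]
force: [-0.5, 0.1, -0.4]
opening: 0.0877
clock: 1.35
tool_pos: [0.5033, 0.2459, 0.2503]
orientation: [-179.9, -0.0, 171.6]
force: [0.1, 0.9, 0.6]
opening: 0.0874
1.35 [0.5033 0.2459 0.2503] [-179.91   -0.    171.58]
  [[-0.1024,-0.9232,0.0019],[-0.0001,0.0001,0.0715]]
  [[-0.493,-0.7872,0.0015],[-0.0001,0.0001,0.0715]]
  [[-0.7859,-0.4951,0.001],[-0.0001,0.0001,0.0715]]
.483 -.311 .25 94.4 reached
```

```bash
python3 -m handwheel '[[[-0.102,-0.923,0],[0,0,0.0715]],[[-0.102,-0.923,0],[0,0,0.0715]],[[-0.102,-0.923,0],[0,0,0.0715]],[[-0.102,-0.923,0],[0,0,0.0715]],[[-0.102,-0.923,0],[0,0,0.0715]]]' >/dev/null
python3 -m handwheel '[[[-0.493,-0.787,0],[0,0,0.0715]],[[-0.493,-0.787,0],[0,0,0.0715]],[[-0.493,-0.787,0],[0,0,0.0715]],[[-0.493,-0.787,0],[0,0,0.0715]],[[-0.493,-0.787,0],[0,0,0.0715]]]' >/dev/null
python3 -m handwheel '[[[-0.786,-0.495,0],[0,0,0.0715]],[[-0.786,-0.495,0],[0,0,0.0715]],[[-0.786,-0.495,0],[0,0,0.0715]],[[-0.786,-0.495,0],[0,0,0.0715]],[[-0.786,-0.495,0],[0,0,0.0715]]]'
python3 go.py '.483 -.311 .12 94.4' '.483 -.311 .079 94.4'
```

```text
clock: 2.6
tool_pos: [0.4851, -0.3099, 0.2499]
orientation: [-179.9, 0.0, 94.6]
force: [0.4, 1.1, -1.1]
opening: 0.0875
2.6 [ 0.4851 -0.3099  0.2499] [-1.7993e+02  1.0000e-02  9.4580e+01]
  [[-0.0047,-0.0104,0.6497],[-0.0002,0,0.0005]]
.483 -.311 .12 94.4 reached
  [[0,-0,0.205],[-0,0,0]]
.483 -.311 .079 94.4 reached
```

```bash
python3 -m handwheel '[[[0,-0.005,0.25],[0,0,0.0005]],[[0,-0.005,0.45],[0,0,0.0005]],[[0,-0.005,0.65],[0,0,0.0005]],[[0,-0.005,0.65],[0,0,0.0005]]]'
python3 -m handwheel '[[[0,0,0.1],[0,0,0]],[[0,0,0.2],[0,0,0]],[[0,0,0.2],[0,0,0]],[[0,0,0.2],[0,0,0]]]'
python3 - <<'E'
from h import *
s=snap('top'); save(s,'grip.png',(380,120,500,240),4)
s2=snap('scene'); c=cv2.resize(s2['color'][120:220,180:300,::-1],None,fx=4,fy=4)
a=cv2.imread('pics/grip.png')[:400]; cv2.imwrite('pics/grip.png',np.hstack([a[:,:400],c[:400,:400]]))
E
```

```text
clock: 2.93
tool_pos: [0.4802, -0.3048, 0.1134]
orientation: [-179.4, -0.3, 94.7]
force: [-1.5, 0.4, -1.0]
opening: 0.0879
clock: 3.27
tool_pos: [0.4851, -0.3063, 0.0813]
orientation: [-179.9, 0.0, 94.8]
force: [-0.3, 0.0, 0.5]
opening: 0.0876
```

View pics/grip.png

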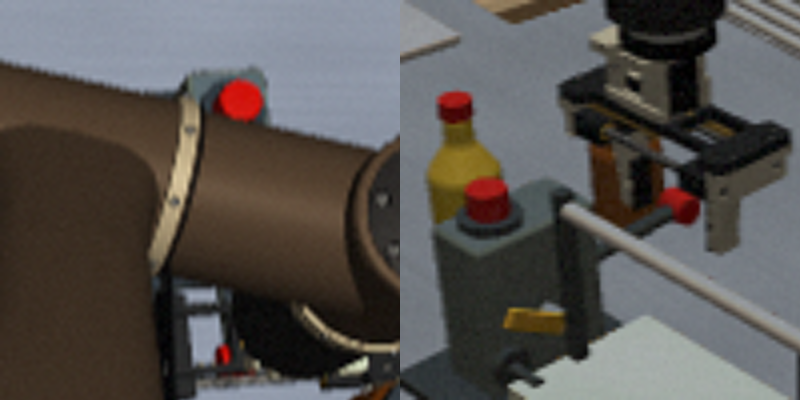

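The scene view (right half) shows the red grip between the open fingers. I centre the tool 5 mm toward -y and close.

```bash
python3 -m handwheel '[[[-0.022,-0.01,0.01],[0,0,0.001]],[[-0.022,-0.01,0.01],[0,0,0.001]],[[-0.022,-0.01,0.01],[0,0,0.001]]]'
python3 -m handwheel '[[[0,0,0],[0,0,0]],[[0,0,0],[0,0,0]],[[0,0,0],[0,0,0]],[[0,0,0],[0,0,0]],[[0,0,0],[0,0,0]]]' 1
python3 -m handwheel '[[[0,0,0],[0,0,0]],[[0,0,0],[0,0,0]],[[0,0,0],[0,0,0]]]'
python3 - <<'E'
import numpy as np
for i in range(1,21):
    t=np.radians(5)+.05*i; print(i*.05, round((np.cos(np.radians(5))-np.cos(t))*.8,4), round(-(np.sin(t)-np.sin(np.radians(5)))*.8,4))
E
```

```text
clock: 3.62
tool_pos: [0.4835, -0.3112, 0.0794]
orientation: [179.9, 0.0, 94.4]
force: [-0.8, 0.4, 0.5]
opening: 0.0877
clock: 4.03
tool_pos: [0.4832, -0.3108, 0.0786]
orientation: [-180.0, -0.0, 94.4]
force: [-0.8, 0.0, -0.0]
opening: 0.0598
clock: 4.28
tool_pos: [0.4833, -0.3108, 0.0785]
orientation: [-180.0, -0.0, 94.4]
force: [-0.6, 1.0, -0.1]
opening: 0.0398
0.05 0.0045 -0.0397
0.1 0.0109 -0.0792
0.15000000000000002 0.0194 -0.1183
0.2 0.0297 -0.1569
0.25 0.042 -0.195
0.30000000000000004 0.0562 -0.2324
0.35000000000000003 0.0722 -0.269
0.4 0.0901 -0.3048
0.45 0.1097 -0.3397
0.5 0.131 -0.3735
0.55 0.154 -0.4063
0.6000000000000001 0.1786 -0.4378
0.65 0.2047 -0.4681
0.7000000000000001 0.2323 -0.497
0.75 0.2614 -0.5245
0.8 0.2917 -0.5506
0.8500000000000001 0.3234 -0.575
0.9 0.3562 -0.5979
0.9500000000000001 0.3901 -0.6191
1.0 0.425 -0.6386
```

```bash
python3 -m handwheel '[[[0,0,0],[0,0,0]],[[0,0,0],[0,0,0]],[[0,0,0],[0,0,0]],[[0,0,0],[0,0,0]],[[0,0,0],[0,0,0]]]' 1
python3 -m handwheel '[[[0,0.0045,-0.04],[0,0,0]],[[0,0.011,-0.079],[0,0,0]],[[0,0.019,-0.118],[0,0,0]],[[0,0.03,-0.157],[0,0,0]],[[0,0.042,-0.195],[0,0,0]]]'
```

```text
clock: 4.7
tool_pos: [0.4832, -0.3108, 0.0785]
orientation: [-180.0, -0.0, 94.4]
force: [0.5, 1.4, -0.1]
opening: 0.0258
clock: 5.12
tool_pos: [0.4915, -0.3101, 0.1182]
orientation: [-180.0, -0.0, 94.4]
force: [1.4, -0.2, -6.9]
opening: 0.0257
```

```bash
python3 -m handwheel '[[[0,0.014,-0.037],[0,0,0]],[[0,0.03,-0.074],[0,0,0]],[[0,0.048,-0.11],[0,0,0]],[[0,0.068,-0.145],[0,0,0]],[[0,0.089,-0.179],[0,0,0]]]'
python3 -m handwheel '[[[0,0.023,-0.033],[0,0,0]],[[0,0.048,-0.064],[0,0,0]],[[0,0.074,-0.095],[0,0,0]],[[0,0.101,-0.123],[0,0,0]],[[0,0.13,-0.151],[0,0,0]]]'
python3 -m handwheel '[[[0,0.03,-0.026],[0,0,0]],[[0,0.062,-0.05],[0,0,0]],[[0,0.095,-0.073],[0,0,0]],[[0,0.129,-0.095],[0,0,0]],[[0,0.129,-0.095],[0,0,0]]]'
python3 -m handwheel '[[[0,0,0],[0,0,0]],[[0,0,0],[0,0,0]]]'
python3 - <<'E'
from h import *
s=snap('scene'); save(s,'lev.png',(160,90,320,210),4)
p=get_obs()['tool_pos']; g=p+[0,0,.005]; print(np.degrees(np.arctan2(g[2]-.07,np.hypot(.642-g[0],0))),(np.arctan2(g[2]-.07,(.642-g[0])/np.cos(.077))-np.radians(5)))
E
```

```text
clock: 5.53
tool_pos: [0.5087, -0.3087, 0.1534]
orientation: [-179.9, -0.0, 94.4]
force: [1.0, -1.1, -9.8]
opening: 0.0258
clock: 5.95
tool_pos: [0.5349, -0.3067, 0.1837]
orientation: [-179.9, -0.0, 94.4]
force: [-4.2, -1.5, -9.0]
opening: 0.0259
clock: 6.37
tool_pos: [0.5625, -0.3046, 0.2037]
orientation: [179.9, 0.0, 94.4]
force: [-4.3, 2.8, -0.7]
opening: 0.0257
clock: 6.53
tool_pos: [0.5618, -0.3047, 0.2032]
orientation: [179.9, 0.0, 94.4]
force: [-3.1, 3.2, -0.7]
opening: 0.0261
59.83243827670396 0.9557163852826182
```

View pics/lev.png

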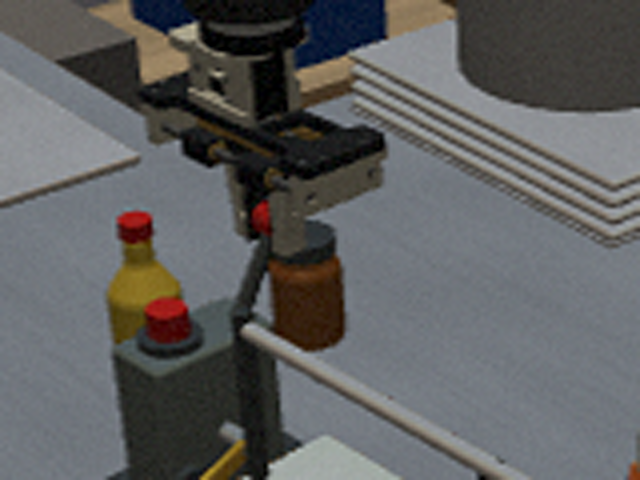

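The grip (262,217) is still pinched with the lever at about 0.95 rad, past the third notch. I open and rise.

```bash
python3 -m handwheel '[[[0,0,0],[0,0,0]],[[0,0,0],[0,0,0]],[[0,0,0],[0,0,0]],[[0,0,0],[0,0,0]],[[0,0,0],[0,0,0]]]' -1
python3 -m handwheel '[[[0,0,0],[0,0,0]],[[0,0,0],[0,0,0]],[[0,0,0],[0,0,0]],[[0,0,0],[0,0,0]],[[0,0,0],[0,0,0]]]'
python3 -m handwheel '[[[0,0,-0.15],[0,0,0]],[[0,0,-0.3],[0,0,0]],[[0,0,-0.45],[0,0,0]],[[0,0,-0.45],[0,0,0]]]'
python3 - <<'E'
from h import *
import f
s=snap('scene'); s=snap('top'); 
w=cloud(load('scene'));c=load('scene')['color'].astype(int)
m=(c[...,0]>120)&(c[...,1]<50)&(abs(w[...,1]+.305)<.03)&(w[...,0]>.5)&(w[...,0]<.6)&(w[...,2]<.26); p=w[m]; print(len(p),np.median(p,0),p.min(0),p.max(0))
f.fins([('orange',.437,0),('yellow',.437,.22),('blue',.423,.346)])
E
python3 go.py '.438 0.0005 .27 21' '.438 .0005 .16 21'
```

```text
clock: 7.0
tool_pos: [0.5614, -0.3052, 0.2029]
orientation: [179.9, 0.0, 94.4]
force: [0.7, -0.9, 0.6]
opening: 0.0538
clock: 7.42
tool_pos: [0.561, -0.3049, 0.2025]
orientation: [-180.0, 0.0, 94.4]
force: [0.3, -0.7, 1.1]
opening: 0.085
clock: 7.75
tool_pos: [0.5632, -0.3063, 0.2997]
orientation: [179.5, 0.3, 94.4]
force: [0.8, -0.3, 2.2]
opening: 0.0875
22 [ 0.55721966 -0.3052988   0.21476574] [ 0.54810646 -0.31529409  0.20905993] [ 0.56504708 -0.29551993  0.21843375]
orange scene 116 rect c 438.7 1.2 size 15 46 ang 108.2 PCA 111.7 med [0.4394 0.0017] ztop 0.1129
orange top 57 rect c 435.7 -0.3 size 10 43 ang 111.3 PCA 111.0 med [ 0.435 -0.   ] ztop 0.1137
yellow scene 106 rect c 440.5 221.4 size 48 12 ang 68.1 PCA 68.3 med [0.4432 0.2245] ztop 0.1139
yellow top 54 rect c 436.6 219.1 size 43 10 ang 67.2 PCA 68.2 med [0.4355 0.2178] ztop 0.1128
blue scene 141 rect c 423.9 347.1 size 44 13 ang 85.3 PCA 85.0 med [0.4262 0.3489] ztop 0.1131
blue top 61 rect c 421.2 345.2 size 43 10 ang 85.4 PCA 88.7 med [0.4211 0.3446] ztop 0.1127
7.85 [ 0.5616 -0.305   0.2942] [1.7982e+02 5.0000e-02 9.4410e+01]
  [[0.5236,-0.1664,0.0394],[0.0002,-0.0001,0.068]]
  [[0.4076,-0.3683,0.0395],[0.0002,-0.0001,0.068]]
  [[0.2185,-0.504,0.0399],[0.0002,-0.0001,0.068]]
.438 0.0005 .27 21 reached
  [[-0,-0,0.55],[-0,0,0]]
.438 .0005 .16 21 reached
```

```bash
python3 go.py '.4375 0.0005 .25 -159' '.4375 .0005 .13 -159'
```

```text
7.85 [ 0.5616 -0.305   0.2942] [1.7982e+02 5.0000e-02 9.4410e+01]
  [[0.3927,-0.1255,0.0545],[0.0001,0.0001,-0.074]]
  [[0.4073,0.064,0.0549],[0.0001,0.0001,-0.074]]
  [[0.3353,0.2398,0.0552],[0.0001,0.0001,-0.074]]
  [[0.192,0.3647,0.0553],[0.0001,0.0001,-0.074]]
.4375 0.0005 .25 -159 reached
  [[0,-0,0.6],[0,-0,0]]
.4375 .0005 .13 -159 reached
```

```bash
python3 -m handwheel '[[[0.393,-0.125,0.055],[0,0,-0.074]],[[0.393,-0.125,0.055],[0,0,-0.074]],[[0.393,-0.125,0.055],[0,0,-0.074]],[[0.393,-0.125,0.055],[0,0,-0.074]],[[0.393,-0.125,0.055],[0,0,-0.074]]]' >/dev/null
python3 -m handwheel '[[[0.407,0.064,0.055],[0,0,-0.074]],[[0.407,0.064,0.055],[0,0,-0.074]],[[0.407,0.064,0.055],[0,0,-0.074]],[[0.407,0.064,0.055],[0,0,-0.074]],[[0.407,0.064,0.055],[0,0,-0.074]]]' >/dev/null
python3 -m handwheel '[[[0.335,0.24,0.055],[0,0,-0.074]],[[0.335,0.24,0.055],[0,0,-0.074]],[[0.335,0.24,0.055],[0,0,-0.074]],[[0.335,0.24,0.055],[0,0,-0.074]],[[0.335,0.24,0.055],[0,0,-0.074]]]' >/dev/null
python3 -m handwheel '[[[0.192,0.365,0.055],[0,0,-0.074]],[[0.192,0.365,0.055],[0,0,-0.074]],[[0.192,0.365,0.055],[0,0,-0.074]],[[0.192,0.365,0.055],[0,0,-0.074]],[[0.192,0.365,0.055],[0,0,-0.074]]]'
python3 go.py '.4375 0.0005 .15 -159'  '.4375 .0005 .095 -159'
```

```text
clock: 9.52
tool_pos: [0.4372, 0.001, 0.2484]
orientation: [-180.0, -0.0, -159.2]
force: [1.4, -1.0, 0.7]
opening: 0.0875
9.5167 [0.4372 0.001  0.2484] [-1.8000e+02 -2.0000e-02 -1.5916e+02]
  [[-0.001,-0.0028,0.4918],[-0,-0.0001,-0.0004]]
.4375 0.0005 .15 -159 reached
  [[0,-0,0.275],[-0,0,-0]]
.4375 .0005 .095 -159 reached
```

```bash
python3 -m handwheel '[[[0,0,0.2],[0,0,0]],[[0,0,0.4],[0,0,0]],[[0,0,0.6],[0,0,0]],[[0,0,0.7],[0,0,0]],[[0,0,0.765],[0,0,0]]]'
python3 -m handwheel '[[[0,0,0],[0,0,0]],[[0,0,0],[0,0,0]],[[0,0,0],[0,0,0]]]'
python3 -m handwheel '[[[0,0,0],[0,0,0]],[[0,0,0],[0,0,0]],[[0,0,0],[0,0,0]],[[0,0,0],[0,0,0]],[[0,0,0],[0,0,0]]]' 1
python3 -m handwheel '[[[0,0,0],[0,0,0]],[[0,0,0],[0,0,0]],[[0,0,0],[0,0,0]],[[0,0,0],[0,0,0]],[[0,0,0],[0,0,0]]]'
python3 -m handwheel '[[[0,0,0],[0,0,0]],[[0,0,0],[0,0,0]],[[0,0,0],[0,0,0]],[[0,0,0],[0,0,0]],[[0,0,0],[0,0,0]]]'
python3 go.py '.4375 0.0005 .31 -159'  '.631 -.141 .31 -175.6'  '.631 -.141 .225 -175.6'
```

```text
clock: 9.93
tool_pos: [0.4355, -0.001, 0.0925]
orientation: [-180.0, -0.3, -159.7]
force: [-0.1, -0.4, -0.1]
opening: 0.0876
clock: 10.18
tool_pos: [0.4379, 0.0004, 0.0963]
orientation: [-180.0, 0.0, -159.3]
force: [0.2, -0.4, 0.2]
opening: 0.0871
clock: 10.6
tool_pos: [0.4372, 0.0008, 0.096]
orientation: [180.0, 0.0, -159.0]
force: [-0.0, -0.3, -0.5]
opening: 0.0599
clock: 11.02
tool_pos: [0.437, 0.0007, 0.0955]
orientation: [-180.0, -0.0, -159.0]
force: [-0.2, -0.4, -0.2]
opening: 0.0265
clock: 11.43
tool_pos: [0.437, 0.0007, 0.0955]
orientation: [180.0, -0.0, -159.0]
force: [-0.0, -1.4, -0.7]
opening: 0.01
11.4333 [0.437  0.0007 0.0955] [ 1.8000e+02 -1.0000e-02 -1.5904e+02]
  [[-0.001,-0.0009,-0.5363],[0,-0,-0]]
  [[-0.001,-0.0009,-0.5363],[0,-0,-0]]
.4375 0.0005 .31 -159 reached
  [[-0.3248,-0.5036,-0],[-0,-0,0.0231]]
  [[-0.3941,-0.4514,-0],[-0,-0,0.0231]]
.631 -.141 .31 -175.6 reached
  [[-0,-0,0.425],[0,0,-0]]
.631 -.141 .225 -175.6 reached
```

```bash
python3 -m handwheel '[[[0,0,-0.2],[0,0,0]],[[0,0,-0.4],[0,0,0]],[[0,0,-0.6],[0,0,0]],[[0,0,-0.8],[0,0,0]],[[0,0,-1],[0,0,0]]]'
python3 -m handwheel '[[[-0.1,-0.15,-0.07],[0,0,0.006]],[[-0.2,-0.3,-0.07],[0,0,0.013]],[[-0.3,-0.45,-0.07],[0,0,0.02]],[[-0.325,-0.504,-0.07],[0,0,0.023]],[[-0.325,-0.504,-0.07],[0,0,0.023]]]'
python3 -m handwheel '[[[-0.1,-0.11,0],[0,0,0.006]],[[-0.2,-0.23,0],[0,0,0.012]],[[-0.3,-0.35,0],[0,0,0.018]],[[-0.394,-0.451,0],[0,0,0.023]],[[-0.394,-0.451,0],[0,0,0.023]]]'
python3 -m handwheel '[[[0,0,0],[0,0,0]],[[0,0,0],[0,0,0]]]'
python3 - <<'E'
from h import *
s=snap('scene'); save(s,'hold.png',(180,60,380,210),3.5)
E
python3 go.py '.6307 -.141 .235 -175.6' '.6307 -.141 .2145 -175.6'
```

```text
clock: 11.85
tool_pos: [0.4364, 0.0005, 0.2977]
orientation: [180.0, 0.0, -159.0]
force: [1.2, 1.1, -1.3]
opening: 0.0098
clock: 12.27
tool_pos: [0.5353, -0.0717, 0.3081]
orientation: [-180.0, -0.1, -167.5]
force: [-0.1, -0.7, -0.5]
opening: 0.0098
clock: 12.68
tool_pos: [0.6327, -0.1427, 0.3074]
orientation: [-180.0, -0.1, -175.8]
force: [0.5, 0.0, -1.8]
opening: 0.0098
clock: 12.85
tool_pos: [0.6298, -0.1405, 0.3091]
orientation: [180.0, -0.1, -175.6]
force: [0.9, -0.2, -0.5]
opening: 0.0101
12.9 [ 0.6298 -0.1402  0.3096] [ 1.7999e+02 -2.0000e-02 -1.7555e+02]
  [[-0.0044,-0.0043,0.373],[0,-0,0.0001]]
.6307 -.141 .235 -175.6 reached
  [[-0,-0,0.1025],[0,-0,-0]]
.6307 -.141 .2145 -175.6 reached
```

View pics/hold.png

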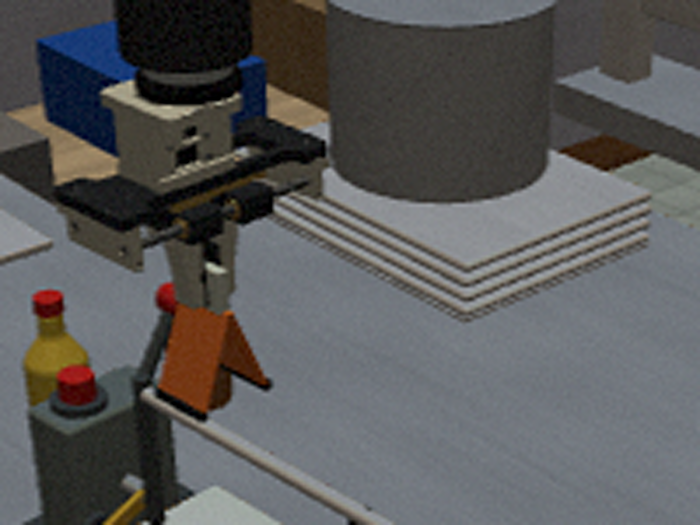

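The orange marker is held level above the bar (feet at (205,415) and (265,385)), and the lever stands on its notch. Lower it.

```bash
python3 -m handwheel '[[[-0.004,-0.004,0.1],[0,0,0]],[[-0.004,-0.004,0.2],[0,0,0]],[[-0.004,-0.004,0.3],[0,0,0]],[[-0.004,-0.004,0.37],[0,0,0]],[[-0.004,-0.004,0.37],[0,0,0]]]'
python3 -m handwheel '[[[0,0,0.03],[0,0,0]],[[0,0,0.06],[0,0,0]],[[0,0,0.09],[0,0,0]],[[0,0,0.1],[0,0,0]],[[0,0,0.1],[0,0,0]]]'
```

```text
clock: 13.32
tool_pos: [0.629, -0.1404, 0.233]
orientation: [179.9, -0.2, -175.5]
force: [-0.3, 0.0, -1.2]
opening: 0.0099
clock: 13.73
tool_pos: [0.6301, -0.1418, 0.2156]
orientation: [-180.0, -0.1, -175.6]
force: [-4.1, -0.4, 1.4]
opening: 0.0099
```

```bash
python3 -m handwheel '[[[0.01,0,0],[0,0,0]],[[0.01,0,0],[0,0,0]],[[0.01,0,0],[0,0,0]]]'
python3 -m handwheel '[[[0,0,0.01],[0,0,0]],[[0,0,0.01],[0,0,0]],[[0,0,0.01],[0,0,0]]]'
```

```text
clock: 13.98
tool_pos: [0.6298, -0.1417, 0.2158]
orientation: [180.0, 0.1, -175.6]
force: [0.1, 0.9, -0.5]
opening: 0.0095
clock: 14.23
tool_pos: [0.6292, -0.1419, 0.2135]
orientation: [-180.0, -0.0, -175.6]
force: [-3.3, -0.9, 0.7]
opening: 0.01
```

```bash
python3 -m handwheel '[[[0.005,0,0.005],[0,0,0]],[[0.005,0,0.005],[0,0,0]],[[0.005,0,0.005],[0,0,0]]]'
python3 -m handwheel '[[[0,0,0],[0,0,0]],[[0,0,0],[0,0,0]],[[0,0,0],[0,0,0]],[[0,0,0],[0,0,0]],[[0,0,0],[0,0,0]]]' -1
python3 -m handwheel '[[[0,0,0],[0,0,0]],[[0,0,0],[0,0,0]],[[0,0,0],[0,0,0]],[[0,0,0],[0,0,0]],[[0,0,0],[0,0,0]]]'
python3 -m handwheel '[[[0,0,-0.1],[0,0,0]],[[0,0,-0.2],[0,0,0]],[[0,0,-0.3],[0,0,0]],[[0,0,-0.4],[0,0,0]],[[0,0,-0.5],[0,0,0]]]'
python3 -m handwheel '[[[0,0,0],[0,0,0]],[[0,0,0],[0,0,0]]]'
python3 - <<'E'
from h import *
import f
snap('scene');snap('top')
save(load('scene'),'hung1.png',(180,120,460,330),2.8)
f.fins([('yellow',.437,.22),('blue',.423,.346),('pink',.313,.204)])
E
python3 go.py '.4375 .220 .25 158.1'
```

```text
clock: 14.48
tool_pos: [0.6287, -0.1418, 0.2127]
orientation: [-180.0, 0.0, -175.6]
force: [0.2, -0.6, 0.4]
opening: 0.0103
clock: 14.9
tool_pos: [0.6285, -0.1417, 0.2125]
orientation: [180.0, 0.0, -175.6]
force: [0.4, -0.2, -0.6]
opening: 0.0375
clock: 15.32
tool_pos: [0.6284, -0.1418, 0.2125]
orientation: [180.0, -0.0, -175.6]
force: [-0.3, 0.6, -0.4]
opening: 0.0708
clock: 15.73
tool_pos: [0.6283, -0.1418, 0.3136]
orientation: [-180.0, 0.0, -175.6]
force: [0.6, 0.1, -0.3]
opening: 0.0877
clock: 15.9
tool_pos: [0.6289, -0.1418, 0.3139]
orientation: [-180.0, 0.2, -175.6]
force: [0.2, 0.8, -0.7]
opening: 0.0878
yellow scene 104 rect c 438.8 220.8 size 50 13 ang 67.0 PCA 67.9 med [0.443 0.224] ztop 0.1139
yellow top 54 rect c 436.7 219.3 size 43 10 ang 67.4 PCA 68.0 med [0.4356 0.2177] ztop 0.1137
blue scene 147 rect c 423.6 346.9 size 46 16 ang 86.7 PCA 86.4 med [0.4265 0.349 ] ztop 0.1134
blue top 61 rect c 421.2 345.6 size 45 10 ang 85.8 PCA 87.7 med [0.4209 0.3441] ztop 0.1136
pink scene 93 rect c 314.1 204.5 size 47 14 ang 65.6 PCA 65.1 med [0.318  0.2085] ztop 0.1131
pink top 54 rect c 312.1 203.8 size 44 10 ang 62.9 PCA 62.0 med [0.3124 0.2036] ztop 0.1138
16.0 [ 0.628  -0.1416  0.3118] [ 1.7997e+02 -5.0000e-02 -1.7560e+02]
  [[0.2702,0.6253,0.1036],[0,-0.0001,0.0244]]
  [[0.3624,0.5768,0.1034],[0,-0.0001,0.0244]]
  [[0.4461,0.5148,0.1032],[0,-0.0001,0.0244]]
.4375 .220 .25 158.1 reached
```

View pics/hung1.png

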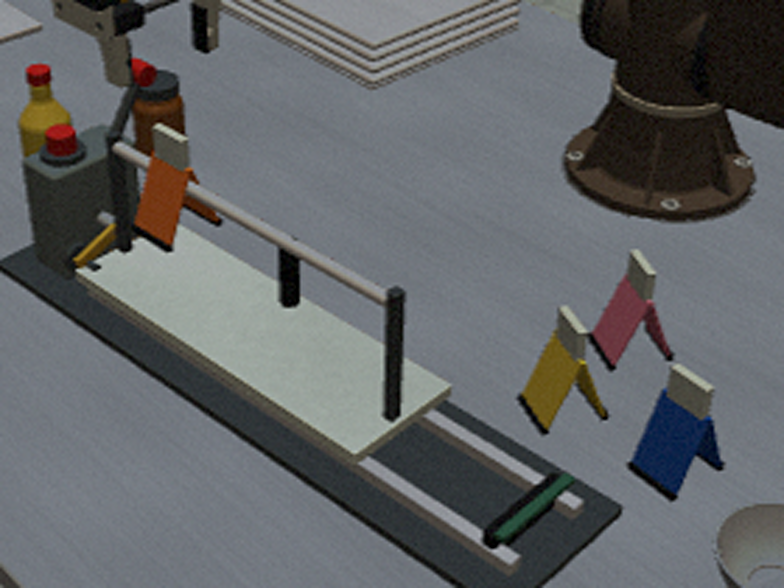

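Orange hangs astride the bar at (165,195). On to yellow.

```bash
python3 -m handwheel '[[[0.27,0.625,0.104],[0,0,0.0244]],[[0.27,0.625,0.104],[0,0,0.0244]],[[0.27,0.625,0.104],[0,0,0.0244]],[[0.27,0.625,0.104],[0,0,0.0244]]]' >/dev/null
python3 -m handwheel '[[[0.362,0.577,0.103],[0,0,0.0244]],[[0.362,0.577,0.103],[0,0,0.0244]],[[0.362,0.577,0.103],[0,0,0.0244]],[[0.362,0.577,0.103],[0,0,0.0244]]]' >/dev/null
python3 -m handwheel '[[[0.446,0.515,0.103],[0,0,0.0244]],[[0.446,0.515,0.103],[0,0,0.0244]],[[0.446,0.515,0.103],[0,0,0.0244]],[[0.446,0.515,0.103],[0,0,0.0244]],[[0.446,0.515,0.103],[0,0,0.0244]]]'
python3 -m handwheel '[[[0,0,0],[0,0,0]],[[0,0,0],[0,0,0]]]'
python3 go.py '.4378 .220 .25 158' '.4378 .22 .095 158'
```

```text
clock: 17.08
tool_pos: [0.436, 0.2221, 0.2489]
orientation: [-179.9, -0.1, 158.2]
force: [-0.1, -0.0, -0.4]
opening: 0.0875
clock: 17.25
tool_pos: [0.438, 0.2195, 0.25]
orientation: [-179.9, -0.0, 158.1]
force: [0.6, -0.1, 0.5]
opening: 0.0871
17.25 [0.438  0.2195 0.25  ] [-1.7993e+02 -2.0000e-02  1.5809e+02]
  [[0.0018,0.0019,0.0001],[-0.0002,-0.0001,0.0002]]
.4378 .220 .25 158 reached
  [[0,-0,0.775],[-0,0,-0]]
.4378 .22 .095 158 reached
```

```bash
python3 -m handwheel '[[[0.002,0.002,0.2],[0,0,0]],[[0.002,0.002,0.4],[0,0,0]],[[0.002,0.002,0.6],[0,0,0]],[[0.002,0.002,0.7],[0,0,0]],[[0.002,0.002,0.772],[0,0,0]]]'
python3 -m handwheel '[[[0,0,0],[0,0,0]],[[0,0,0],[0,0,0]],[[0,0,0],[0,0,0]]]'
python3 -m handwheel '[[[0,0,0],[0,0,0]],[[0,0,0],[0,0,0]],[[0,0,0],[0,0,0]],[[0,0,0],[0,0,0]],[[0,0,0],[0,0,0]]]' 1 >/dev/null
python3 -m handwheel '[[[0,0,0],[0,0,0]],[[0,0,0],[0,0,0]],[[0,0,0],[0,0,0]],[[0,0,0],[0,0,0]],[[0,0,0],[0,0,0]]]' >/dev/null
python3 -m handwheel '[[[0,0,0],[0,0,0]],[[0,0,0],[0,0,0]],[[0,0,0],[0,0,0]],[[0,0,0],[0,0,0]],[[0,0,0],[0,0,0]]]'
python3 -m handwheel '[[[0,0,-0.2],[0,0,0]],[[0,0,-0.4],[0,0,0]],[[0,0,-0.6],[0,0,0]],[[0,0,-0.8],[0,0,0]],[[0,0,-1],[0,0,0]]]'
python3 go.py '.621 -.041 .31 -175.6'
```

```text
clock: 17.67
tool_pos: [0.4373, 0.2179, 0.0933]
orientation: [-179.8, -0.1, 157.9]
force: [0.3, -0.1, -0.4]
opening: 0.0877
clock: 17.92
tool_pos: [0.4388, 0.2203, 0.0971]
orientation: [179.9, 0.0, 158.0]
force: [-0.2, 1.0, 0.1]
opening: 0.0876
clock: 19.17
tool_pos: [0.4378, 0.2203, 0.0961]
orientation: [-180.0, -0.0, 158.1]
force: [-0.7, -0.5, -1.0]
opening: 0.0096
clock: 19.58
tool_pos: [0.4375, 0.2199, 0.2983]
orientation: [180.0, -0.0, 158.1]
force: [1.6, 0.4, -1.0]
opening: 0.0098
19.5833 [0.4375 0.2199 0.2983] [179.99  -0.   158.05]
  [[-0.6693,-0.4336,-0.0295],[0,0,-0.0366]]
  [[-0.5529,-0.5747,-0.0294],[0,0,-0.0366]]
.621 -.041 .31 -175.6 reached
```

```bash
python3 go.py '.6175 .008 .31 -175.6'
```

```text
19.5833 [0.4375 0.2199 0.2983] [179.99  -0.   158.05]
  [[-0.6154,-0.3233,-0.0294],[0,0,-0.0366]]
  [[-0.5256,-0.455,-0.0294],[0,0,-0.0366]]
.6175 .008 .31 -175.6 reached
```

```bash
python3 -m handwheel '[[[-0.15,-0.08,-0.03],[0,0,-0.009]],[[-0.3,-0.16,-0.03],[0,0,-0.018]],[[-0.45,-0.24,-0.03],[0,0,-0.027]],[[-0.615,-0.323,-0.03],[0,0,-0.0366]],[[-0.615,-0.323,-0.03],[0,0,-0.0366]]]' 
python3 -m handwheel '[[[-0.13,-0.11,-0.03],[0,0,-0.009]],[[-0.26,-0.23,-0.03],[0,0,-0.018]],[[-0.39,-0.34,-0.03],[0,0,-0.027]],[[-0.525,-0.455,-0.03],[0,0,-0.0366]],[[-0.525,-0.455,-0.03],[0,0,-0.0366]]]' 
python3 -m handwheel '[[[0,0,0],[0,0,0]],[[0,0,0],[0,0,0]]]'
python3 go.py '.6175 .008 .235 -175.6' '.6175 .008 .2145 -175.6'
```

```text
clock: 20.0
tool_pos: [0.5304, 0.1108, 0.3016]
orientation: [-179.9, -0.0, 171.3]
force: [-0.4, 1.1, -0.6]
opening: 0.01
clock: 20.42
tool_pos: [0.6203, 0.0046, 0.3066]
orientation: [-179.9, -0.1, -175.6]
force: [0.9, 0.3, -1.1]
opening: 0.0098
clock: 20.58
tool_pos: [0.6175, 0.0084, 0.3075]
orientation: [180.0, -0.1, -175.7]
force: [-0.2, -0.2, -0.4]
opening: 0.0098
20.5833 [0.6175 0.0084 0.3075] [ 1.8000e+02 -7.0000e-02 -1.7568e+02]
  [[-0.0003,-0.002,0.3624],[0,-0.0002,-0.0002]]
.6175 .008 .235 -175.6 reached
  [[-0,-0,0.1025],[0,-0,-0]]
.6175 .008 .2145 -175.6 reached
```

```bash
python3 -m handwheel '[[[0,0,0.1],[0,0,0]],[[0,0,0.2],[0,0,0]],[[0,0,0.3],[0,0,0]],[[0,0,0.36],[0,0,0]],[[0,0,0.36],[0,0,0]]]'
python3 -m handwheel '[[[0,0,0.03],[0,0,0]],[[0,0,0.06],[0,0,0]],[[0,0,0.09],[0,0,0]],[[0,0,0.1],[0,0,0]],[[0,0,0.1],[0,0,0]]]'
python3 -m handwheel '[[[0,0,0],[0,0,0]],[[0,0,0],[0,0,0]]]'
```

```text
clock: 21.0
tool_pos: [0.6156, 0.0096, 0.2335]
orientation: [-180.0, -0.3, -175.6]
force: [-0.6, 0.9, -0.9]
opening: 0.0099
clock: 21.42
tool_pos: [0.6175, 0.0086, 0.2158]
orientation: [-180.0, -0.0, -175.6]
force: [-0.4, 0.8, -1.1]
opening: 0.0097
clock: 21.58
tool_pos: [0.618, 0.0085, 0.2166]
orientation: [180.0, 0.0, -175.6]
force: [0.5, -0.0, -0.7]
opening: 0.0096
```

```bash
python3 -m handwheel '[[[0,0,0.006],[0,0,0]],[[0,0,0.012],[0,0,0]],[[0,0,0.012],[0,0,0]]]'
python3 -m handwheel '[[[0,0,0],[0,0,0]],[[0,0,0],[0,0,0]],[[0,0,0],[0,0,0]],[[0,0,0],[0,0,0]],[[0,0,0],[0,0,0]]]' -1
python3 -m handwheel '[[[0,0,0],[0,0,0]],[[0,0,0],[0,0,0]],[[0,0,0],[0,0,0]],[[0,0,0],[0,0,0]],[[0,0,0],[0,0,0]]]'
python3 -m handwheel '[[[0,0,-0.1],[0,0,0]],[[0,0,-0.2],[0,0,0]],[[0,0,-0.3],[0,0,0]],[[0,0,-0.4],[0,0,0]],[[0,0,-0.5],[0,0,0]]]'
python3 -m handwheel '[[[0,0,0],[0,0,0]],[[0,0,0],[0,0,0]]]'
python3 - <<'E'
from h import *
import f
snap('scene');snap('top')
f.fins([('blue',.423,.346),('pink',.313,.204)])
from m import markers; markers(('scene',))
E
python3 go.py '.4228 .346 .25 175.8'
```

```text
clock: 21.83
tool_pos: [0.6175, 0.0084, 0.2137]
orientation: [-180.0, -0.0, -175.6]
force: [-1.0, -0.2, 0.8]
opening: 0.0098
clock: 22.25
tool_pos: [0.6179, 0.0086, 0.2138]
orientation: [180.0, 0.0, -175.6]
force: [0.4, 0.9, 0.7]
opening: 0.0377
clock: 22.67
tool_pos: [0.6178, 0.0085, 0.2138]
orientation: [-180.0, -0.0, -175.6]
force: [0.2, -0.2, -1.1]
opening: 0.0709
clock: 23.08
tool_pos: [0.6177, 0.0085, 0.3148]
orientation: [-180.0, 0.0, -175.6]
force: [0.0, -0.5, -0.9]
opening: 0.0877
clock: 23.25
tool_pos: [0.6182, 0.0087, 0.3151]
orientation: [180.0, 0.1, -175.6]
force: [-0.5, -0.4, -0.9]
opening: 0.0875
blue scene 144 rect c 424.8 346.6 size 45 14 ang 88.2 PCA 85.4 med [0.4261 0.3489] ztop 0.1139
blue top 24 rect c 422.2 357.6 size 21 9 ang 82.9 PCA 72.4 med [0.4212 0.3583] ztop 0.1128
pink scene 86 rect c 314.9 205.5 size 46 12 ang 62.8 PCA 65.3 med [0.3184 0.2093] ztop 0.1143
pink top 0
scene orange 615 [238. 183.] mean [ 0.596 -0.211  0.135] min [ 0.419 -0.453  0.004] max [ 0.664 -0.077  0.218]
scene yellow 247 [194. 162.] mean [ 0.613 -0.43   0.117] min [ 0.482 -0.6    0.
[... 356 characters left out ...]
en 129 [371. 300.] mean [0.595 0.321 0.049] min [0.544 0.311 0.044] max [0.644 0.329 0.054]
scene pink 358 [403. 235.] mean [0.327 0.204 0.043] min [0.286 0.168 0.004] max [0.354 0.244 0.082]
scene red 68 [230. 145.] mean [ 0.554 -0.303  0.206] min [ 0.45  -0.442  0.102] max [ 0.569 -0.289  0.221]
scene red 45 [193. 146.] mean [ 0.603 -0.438  0.169] min [ 0.586 -0.451  0.159] max [ 0.615 -0.425  0.176]
scene red 78 [201. 170.] mean [ 0.666 -0.29   0.17 ] min [ 0.65  -0.308  0.154] max [ 0.68  -0.28   0.179]
23.35 [0.6174 0.0086 0.313 ] [ 1.7999e+02 -6.0000e-02 -1.7560e+02]
  [[0.4202,0.8783,0.1582],[0,-0.0001,0.0119]]
  [[0.4849,0.8443,0.1579],[0,-0.0001,0.0119]]
.4228 .346 .25 175.8 reached
```

```bash
python3 -m handwheel '[[[0.42,0.878,0.158],[0,0,0.012]],[[0.42,0.878,0.158],[0,0,0.012]],[[0.42,0.878,0.158],[0,0,0.012]],[[0.42,0.878,0.158],[0,0,0.012]],[[0.42,0.878,0.158],[0,0,0.012]]]' >/dev/null
python3 -m handwheel '[[[0.485,0.844,0.158],[0,0,0.012]],[[0.485,0.844,0.158],[0,0,0.012]],[[0.485,0.844,0.158],[0,0,0.012]],[[0.485,0.844,0.158],[0,0,0.012]],[[0.485,0.844,0.158],[0,0,0.012]]]'
python3 -m handwheel '[[[0,0,0],[0,0,0]],[[0,0,0],[0,0,0]]]'
python3 - <<'E'
from h import *
import f
snap('scene')
f.fins([('blue',.423,.346)])
from m import markers; markers(('scene',))
E
python3 go.py '.4228 .346 .25 175.8' '.4228 .346 .095 175.8'
```

```text
clock: 24.18
tool_pos: [0.4211, 0.3476, 0.249]
orientation: [-179.9, -0.1, 175.8]
force: [1.0, -0.2, 0.1]
opening: 0.0875
clock: 24.35
tool_pos: [0.4219, 0.3467, 0.249]
orientation: [-179.9, -0.1, 175.9]
force: [-0.9, -0.5, -0.6]
opening: 0.0878
blue scene 142 rect c 424.1 347.3 size 44 15 ang 89.4 PCA 87.5 med [0.4263 0.3481] ztop 0.1136
blue top 24 rect c 422.2 357.6 size 21 9 ang 82.9 PCA 72.4 med [0.4212 0.3583] ztop 0.1128
scene orange 125 [236. 160.] mean [ 0.458 -0.426  0.071] min [ 0.421 -0.456  0.033] max [ 0.638 -0.159  0.225]
scene orange 467 [239. 190.] mean [ 0.638 -0.145  0.156] min [ 0.467 -0.442  0.011] max [ 0.666 -0.079  0.2  ]
scene yellow 247 [194. 162.] mean [ 0.613 -0.43   0.117] min [ 0.574 -0.453  0.071] max [ 0.686 -0.32   0.154]
scene yellow 527 [276. 213.] mean [0.631 0.012 0.159] min [ 0.571 -0.048  0.047] max [0.652 0.063 0.206]
scene yellow 82 [214. 207.] mean [ 0.668 -0.242  0.062] min [ 0.642 -0.272  0.03 ] max [ 0.695 -0.235  0.079]
scene blue 546 [419. 278.] mean [0.439 0.347 0.044] min [0.397 0.317 0.006] max [0.458 0.376 0.083]
scene green 128 [371. 300.] mean [0.594 0.321 0.049] min [0.541 0.312 0.045] max [0.644 0.329 0.053]
scene pink 362 [403. 235.] mean [0.327 0.204 0.043] min [0.279 0.169 0.006] max [0.354 0.245 0.081]
scene red 68 [230. 145.] mean [ 0.555 -0.302  0.207] min [ 0.456 -0.439  0.102] max [ 0.569 -0.289  0.219]
scene red 44 [193. 146.] mean [ 0.603 -0.438  0.168] min [ 0.587 -0.451  0.159] max [ 0.614 -0.423  0.175]
scene red 78 [202. 169.] mean [ 0.665 -0.291  0.17 ] min [ 0.643 -0.308  0.153] max [ 0.679 -0.28   0.18 ]
24.4 [0.4226 0.3459 0.2495] [-1.7989e+02 -6.0000e-02  1.7586e+02]
  [[-0.0009,0.0005,-0.0025],[-0.0003,-0.0002,0.0002]]
.4228 .346 .25 175.8 reached
  [[0,-0,0.775],[0,0,0]]
.4228 .346 .095 175.8 reached
```

```bash
python3 -m handwheel '[[[0,0,0.2],[0,0,0]],[[0,0,0.4],[0,0,0]],[[0,0,0.6],[0,0,0]],[[0,0,0.7],[0,0,0]],[[0,0,0.77],[0,0,0]]]'
python3 -m handwheel '[[[0,0,0],[0,0,0]],[[0,0,0],[0,0,0]],[[0,0,0],[0,0,0]]]'
python3 -m handwheel '[[[0,0,0],[0,0,0]],[[0,0,0],[0,0,0]],[[0,0,0],[0,0,0]],[[0,0,0],[0,0,0]],[[0,0,0],[0,0,0]]]' 1 >/dev/null
python3 -m handwheel '[[[0,0,0],[0,0,0]],[[0,0,0],[0,0,0]],[[0,0,0],[0,0,0]],[[0,0,0],[0,0,0]],[[0,0,0],[0,0,0]]]' >/dev/null
python3 -m handwheel '[[[0,0,0],[0,0,0]],[[0,0,0],[0,0,0]],[[0,0,0],[0,0,0]],[[0,0,0],[0,0,0]],[[0,0,0],[0,0,0]]]'
python3 -m handwheel '[[[0,0,-0.2],[0,0,0]],[[0,0,-0.4],[0,0,0]],[[0,0,-0.6],[0,0,0]],[[0,0,-0.8],[0,0,0]],[[0,0,-1],[0,0,0]]]'
python3 go.py '.6112 .088 .31 -175.6'
```

```text
clock: 24.82
tool_pos: [0.4229, 0.343, 0.0934]
orientation: [-179.8, -0.1, 175.6]
force: [-0.2, -0.3, -0.4]
opening: 0.0881
clock: 25.07
tool_pos: [0.4242, 0.3458, 0.0976]
orientation: [179.9, 0.1, 175.7]
force: [-0.3, -0.4, -0.7]
opening: 0.0874
clock: 26.32
tool_pos: [0.4232, 0.3457, 0.0964]
orientation: [-180.0, -0.0, 175.8]
force: [-0.7, -0.1, -1.3]
opening: 0.01
clock: 26.73
tool_pos: [0.4229, 0.3453, 0.2986]
orientation: [180.0, -0.0, 175.8]
force: [0.3, 1.7, -1.8]
opening: 0.01
26.7333 [0.4229 0.3453 0.2986] [ 1.8000e+02 -1.0000e-02  1.7576e+02]
  [[-0.5169,-0.6068,-0.0286],[0,-0,-0.012]]
  [[-0.4697,-0.644,-0.0286],[0,-0,-0.012]]
.6112 .088 .31 -175.6 reached
```

```bash
python3 -m handwheel '[[[-0.13,-0.15,-0.03],[0,0,-0.003]],[[-0.26,-0.3,-0.03],[0,0,-0.006]],[[-0.39,-0.45,-0.03],[0,0,-0.009]],[[-0.517,-0.607,-0.03],[0,0,-0.012]],[[-0.517,-0.607,-0.03],[0,0,-0.012]]]' 
python3 -m handwheel '[[[-0.12,-0.16,-0.03],[0,0,-0.003]],[[-0.24,-0.32,-0.03],[0,0,-0.006]],[[-0.36,-0.48,-0.03],[0,0,-0.009]],[[-0.47,-0.644,-0.03],[0,0,-0.012]],[[-0.47,-0.644,-0.03],[0,0,-0.012]]]' 
python3 -m handwheel '[[[0,0,0],[0,0,0]],[[0,0,0],[0,0,0]]]'
python3 go.py '.6112 .088 .235 -175.6'
```

```text
clock: 27.15
tool_pos: [0.5198, 0.2123, 0.3024]
orientation: [-179.9, -0.0, 179.9]
force: [-0.3, 0.7, -0.5]
opening: 0.0099
clock: 27.57
tool_pos: [0.614, 0.0834, 0.3074]
orientation: [-179.9, -0.1, -175.8]
force: [-0.2, 1.4, -1.3]
opening: 0.0096
clock: 27.73
tool_pos: [0.6115, 0.0881, 0.308]
orientation: [-180.0, -0.1, -175.7]
force: [-0.2, 0.2, -1.2]
opening: 0.0096
27.7333 [0.6115 0.0881 0.308 ] [-1.8000e+02 -6.0000e-02 -1.7567e+02]
  [[0.001,-0.0004,0.365],[-0,-0.0002,-0.0002]]
.6112 .088 .235 -175.6 reached
```

```bash
python3 -m handwheel '[[[0.001,0,0.1],[0,0,0]],[[0.001,0,0.2],[0,0,0]],[[0.001,0,0.3],[0,0,0]],[[0.001,0,0.365],[0,0,0]],[[0.001,0,0.365],[0,0,0]]]'
python3 -m handwheel '[[[0,0,0.03],[0,0,0]],[[0,0,0.06],[0,0,0]],[[0,0,0.09],[0,0,0]],[[0,0,0.1],[0,0,0]],[[0,0,0.1],[0,0,0]]]'
python3 -m handwheel '[[[0,0,0.006],[0,0,0]],[[0,0,0.012],[0,0,0]],[[0,0,0.012],[0,0,0]]]'
```

```text
clock: 28.15
tool_pos: [0.6092, 0.0894, 0.2325]
orientation: [-180.0, -0.3, -175.5]
force: [-1.4, -0.4, -1.7]
opening: 0.0097
clock: 28.57
tool_pos: [0.6112, 0.0885, 0.2152]
orientation: [-180.0, -0.0, -175.6]
force: [0.3, -0.3, -1.6]
opening: 0.01
clock: 28.82
tool_pos: [0.6112, 0.0883, 0.2134]
orientation: [-180.0, -0.0, -175.6]
force: [-3.2, 0.0, 1.2]
opening: 0.0099
```

```bash
python3 -m handwheel '[[[0.004,0,0],[0,0,0]],[[0.004,0,0],[0,0,0]],[[0.004,0,0],[0,0,0]],[[0.004,0,0],[0,0,0]],[[0.004,0,0],[0,0,0]]]' -1
python3 -m handwheel '[[[0,0,0],[0,0,0]],[[0,0,0],[0,0,0]],[[0,0,0],[0,0,0]],[[0,0,0],[0,0,0]],[[0,0,0],[0,0,0]]]'
python3 -m handwheel '[[[0,0,-0.1],[0,0,0]],[[0,0,-0.2],[0,0,0]],[[0,0,-0.3],[0,0,0]],[[0,0,-0.4],[0,0,0]],[[0,0,-0.5],[0,0,0]]]'
python3 -m handwheel '[[[0,0,0],[0,0,0]],[[0,0,0],[0,0,0]]]' 1
python3 - <<'E'
from h import *
snap('scene');snap('top')
save(load('scene'),'hung3.png',(180,120,460,330),2.8)
E
python3 go.py '.6605 -.2965 .31 -175.6' '.6605 -.2965 .2 -175.6'
```

```text
clock: 29.23
tool_pos: [0.6108, 0.0885, 0.2133]
orientation: [180.0, 0.0, -175.6]
force: [-0.6, 0.3, 0.0]
opening: 0.0374
clock: 29.65
tool_pos: [0.6107, 0.0884, 0.2132]
orientation: [180.0, 0.0, -175.6]
force: [-0.1, 0.3, -0.2]
opening: 0.0707
clock: 30.07
tool_pos: [0.6105, 0.0883, 0.3142]
orientation: [180.0, 0.0, -175.6]
force: [0.1, 0.4, -0.1]
opening: 0.0873
clock: 30.23
tool_pos: [0.6111, 0.0886, 0.3145]
orientation: [179.9, 0.1, -175.6]
force: [0.1, -0.7, -0.9]
opening: 0.0791
30.3333 [0.6102 0.0884 0.3124] [ 1.800e+02 -6.000e-02 -1.756e+02]
  [[-0.0514,-0.969,0.0059],[0,-0.0001,0]]
  [[-0.0514,-0.969,0.006],[0,-0.0001,0]]
.6605 -.2965 .31 -175.6 reached
  [[-0,-0,0.55],[0,-0,-0]]
.6605 -.2965 .2 -175.6 reached
```

View pics/hung3.png

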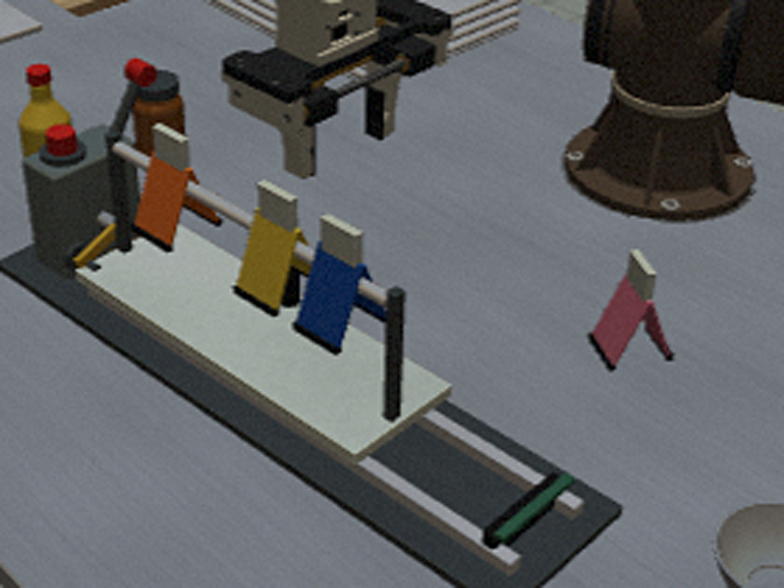

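All three hang on the bar (orange (165,195), yellow (270,255), blue (335,285)). Next is the release button, with the fingers shut.

```bash
python3 -m handwheel '[[[-0.05,-0.97,0],[0,0,0]],[[-0.05,-0.97,0],[0,0,0]],[[-0.05,-0.97,0],[0,0,0]],[[-0.05,-0.97,0],[0,0,0]],[[-0.05,-0.97,0],[0,0,0]]]' 1
python3 -m handwheel '[[[-0.05,-0.97,0],[0,0,0]],[[-0.05,-0.97,0],[0,0,0]],[[-0.05,-0.97,0],[0,0,0]],[[-0.05,-0.97,0],[0,0,0]],[[-0.05,-0.97,0],[0,0,0]]]' 
python3 -m handwheel '[[[0,0,0],[0,0,0]],[[0,0,0],[0,0,0]],[[0,0,0],[0,0,0]]]'
python3 go.py '.6605 -.2965 .2 -175.6' '.6605 -.2965 .178 -175.6'
```

```text
clock: 30.75
tool_pos: [0.635, -0.1073, 0.3118]
orientation: [-180.0, -0.1, -175.6]
force: [0.7, 0.6, 0.7]
opening: 0.0386
clock: 31.17
tool_pos: [0.6598, -0.3003, 0.3111]
orientation: [180.0, -0.2, -175.7]
force: [0.1, 0.6, 0.3]
opening: 0.0054
clock: 31.42
tool_pos: [0.66, -0.2968, 0.3117]
orientation: [180.0, -0.1, -175.6]
force: [0.2, 0.3, 0.0]
opening: 0.0007
31.4167 [ 0.66   -0.2968  0.3117] [ 1.7995e+02 -1.1000e-01 -1.7563e+02]
  [[-0.0037,0.0009,0.5586],[0.0001,-0.0003,-0.0001]]
.6605 -.2965 .2 -175.6 reached
  [[0,-0,0.11],[0,0,-0]]
.6605 -.2965 .178 -175.6 reached
```

```bash
python3 -m handwheel '[[[0,0,0.15],[0,0,0]],[[0,0,0.3],[0,0,0]],[[0,0,0.45],[0,0,0]],[[0,0,0.55],[0,0,0]],[[0,0,0.55],[0,0,0]]]'
python3 -m handwheel '[[[0,0,0],[0,0,0]],[[0,0,0],[0,0,0]]]'
python3 -m handwheel '[[[0,0,0.02],[0,0,0]],[[0,0,0.045],[0,0,0]],[[0,0,0.07],[0,0,0]],[[0,0,0.095],[0,0,0]],[[0,0,0.12],[0,0,0]]]'
python3 -m handwheel '[[[0,0,0],[0,0,0]],[[0,0,0],[0,0,0]]]'
```

```text
clock: 31.83
tool_pos: [0.658, -0.2942, 0.1977]
orientation: [179.8, -0.4, -175.5]
force: [-1.1, 1.0, -0.9]
opening: 0.0002
clock: 32.0
tool_pos: [0.6614, -0.2964, 0.2053]
orientation: [-179.9, 0.1, -175.5]
force: [0.2, -0.0, 1.4]
opening: 0.0003
clock: 32.42
tool_pos: [0.6609, -0.2972, 0.1798]
orientation: [-179.9, 0.1, -175.6]
force: [-4.0, 3.4, 33.3]
opening: 0.0004
clock: 32.58
tool_pos: [0.661, -0.2973, 0.1804]
orientation: [-179.9, 0.1, -175.6]
force: [-1.0, 0.8, 6.9]
opening: 0.0002
```

```bash
python3 -m handwheel '[[[0,0,0.005],[0,0,0]],[[0,0,0.005],[0,0,0]],[[0,0,0.005],[0,0,0]],[[0,0,0.005],[0,0,0]],[[0,0,0.005],[0,0,0]]]'
python3 -m handwheel '[[[0,0,0],[0,0,0]],[[0,0,0],[0,0,0]],[[0,0,0],[0,0,0]],[[0,0,0],[0,0,0]],[[0,0,0],[0,0,0]]]'
python3 -m handwheel '[[[0,0,0],[0,0,0]],[[0,0,0],[0,0,0]],[[0,0,0],[0,0,0]],[[0,0,0],[0,0,0]],[[0,0,0],[0,0,0]]]'
python3 -m handwheel '[[[0,0,0],[0,0,0]],[[0,0,0],[0,0,0]],[[0,0,0],[0,0,0]],[[0,0,0],[0,0,0]],[[0,0,0],[0,0,0]]]'
python3 -m handwheel '[[[0,0,0],[0,0,0]],[[0,0,0],[0,0,0]],[[0,0,0],[0,0,0]],[[0,0,0],[0,0,0]],[[0,0,0],[0,0,0]]]'
python3 - <<'E'
from h import *
s=snap('scene'); save(s,'press.png',(160,110,340,245),3.5)
E
```

```text
clock: 33.0
tool_pos: [0.6611, -0.2974, 0.1803]
orientation: [-179.9, 0.1, -175.6]
force: [-2.3, 2.4, 11.7]
opening: 0.0004
clock: 33.42
tool_pos: [0.661, -0.2974, 0.1803]
orientation: [-179.9, 0.1, -175.6]
force: [-1.3, 1.8, 10.7]
opening: 0.0003
clock: 33.83
tool_pos: [0.6611, -0.2974, 0.1803]
orientation: [-179.9, 0.1, -175.6]
force: [-1.5, 2.4, 10.4]
opening: 0.0006
clock: 34.25
tool_pos: [0.6611, -0.2973, 0.1802]
orientation: [-179.9, 0.1, -175.6]
force: [-2.2, 0.8, 11.4]
opening: 0.0002
clock: 34.67
tool_pos: [0.6611, -0.2974, 0.1803]
orientation: [-179.9, 0.1, -175.6]
force: [-2.6, 2.5, 10.5]
opening: 0.0007
```

View pics/press.png

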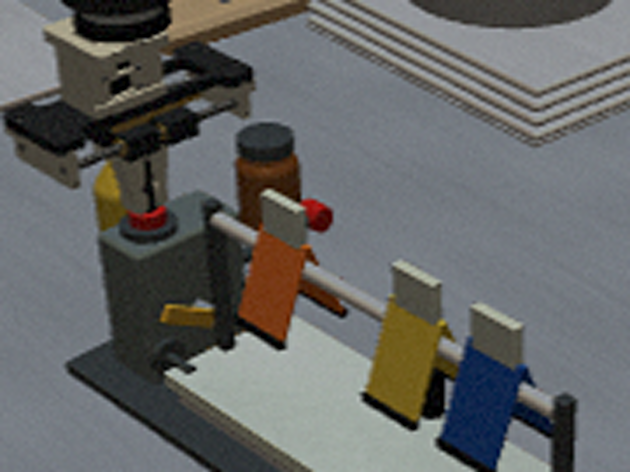

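The press worked: the grip (318,215) is low again and the yellow claw is lifted. I check the lever number, rise, and go to the handle with the tool tilted 35°.

```bash
python3 -m handwheel '[[[0,0,-0.15],[0,0,0]],[[0,0,-0.3],[0,0,0]],[[0,0,-0.45],[0,0,0]],[[0,0,-0.6],[0,0,0]],[[0,0,-0.6],[0,0,0]]]'
python3 - <<'E'
from h import *
snap('scene');snap('top')
from m import markers; markers(('scene',))
E
python3 go.py '.5 -.05 .29 94.4' '.5023 -.0497 .182 94.4 -35' '.5595 -.0453 .10 94.4 -35'
```

```text
clock: 35.13
tool_pos: [0.6623, -0.2982, 0.3054]
orientation: [-179.7, 0.5, -175.6]
force: [0.3, 0.2, 1.7]
opening: 0.0003
scene orange 111 [236. 159.] mean [ 0.455 -0.428  0.073] min [ 0.42  -0.458  0.059] max [ 0.478 -0.413  0.085]
scene orange 488 [239. 190.] mean [ 0.633 -0.155  0.152] min [ 0.466 -0.445  0.011] max [ 0.665 -0.081  0.223]
scene yellow 246 [194. 162.] mean [ 0.613 -0.429  0.117] min [ 0.579 -0.456  0.067] max [ 0.687 -0.319  0.155]
scene yellow 505 [276. 213.] mean [0.632 0.011 0.16 ] min [ 0.57  -0.045  0.051] max [0.653 0.061 0.203]
scene yellow 65 [213. 200.] mean [ 0.666 -0.241  0.088] min [ 0.642 -0.27   0.067] max [ 0.694 -0.231  0.109]
scene blue 506 [297. 226.] mean [0.629 0.093 0.161] min [0.586 0.062 0.124] max [0.648 0.121 0.204]
scene green 129 [371. 300.] mean [0.595 0.321 0.049] min [0.543 0.312 0.046] max [0.644 0.331 0.054]
scene pink 360 [403. 235.] mean [0.327 0.204 0.044] min [0.28  0.17  0.007] max [0.354 0.244 0.082]
scene red 49 [194. 146.] mean [ 0.603 -0.437  0.168] min [ 0.587 -0.455  0.158] max [ 0.614 -0.424  0.175]
scene red 85 [201. 170.] mean [ 0.666 -0.291  0.17 ] min [ 0.651 -0.311  0.154] max [ 0.68  -0.276  0.179]
scene red 49 [250. 171.] mean [ 0.485 -0.304  0.09 ] min [ 0.471 -0.321  0.075] max [ 0.496 -0.296  0.103]
35.2333 [ 0.6608 -0.297   0.2994] [-1.7997e+02  1.5000e-01 -1.7560e+02]
  [[0.2357,0.4311,0.0148],[0.0001,0.0001,0.0833]]
  [[0.4197,0.2555,0.0149],[0.0001,0.0001,0.0833]]
  [[0.4912,0.0115,0.0152],[0.0001,0.0001,0.0833]]
.5 -.05 .29 94.4 reached
  [[0.0006,0.0116,0.54],[-0.0972,0,-0]]
.5023 -.0497 .182 94.4 -35 reached
  [[-0,-0.0002,0.5004],[0,0,0]]
.5595 -.0453 .10 94.4 -35 reached
```

```bash
python3 -m handwheel '[[[0.236,0.431,0.015],[0,0,0.083]],[[0.236,0.431,0.015],[0,0,0.083]],[[0.236,0.431,0.015],[0,0,0.083]],[[0.236,0.431,0.015],[0,0,0.083]],[[0.236,0.431,0.015],[0,0,0.083]]]' 0.1 >/dev/null
python3 -m handwheel '[[[0.42,0.256,0.015],[0,0,0.083]],[[0.42,0.256,0.015],[0,0,0.083]],[[0.42,0.256,0.015],[0,0,0.083]],[[0.42,0.256,0.015],[0,0,0.083]],[[0.42,0.256,0.015],[0,0,0.083]]]' >/dev/null
python3 -m handwheel '[[[0.491,0.012,0.015],[0,0,0.083]],[[0.491,0.012,0.015],[0,0,0.083]],[[0.491,0.012,0.015],[0,0,0.083]],[[0.491,0.012,0.015],[0,0,0.083]],[[0.491,0.012,0.015],[0,0,0.083]]]'
python3 -m handwheel '[[[0,0,0],[-0.02,0,0]],[[0,0,0],[-0.04,0,0]],[[0,0,0],[-0.06,0,0]],[[0,0,0],[-0.08,0,0]],[[0,0,0],[-0.097,0,0]]]'
python3 -m handwheel '[[[0,0,0],[0,0,0]],[[0,0,0],[0,0,0]]]'
python3 go.py '.5023 -.0497 .182 94.4 -35' '.5595 -.0453 .10 94.4 -35'
```

```text
clock: 36.48
tool_pos: [0.4984, -0.0494, 0.2885]
orientation: [-179.9, -0.0, 94.6]
force: [-0.7, -0.2, 0.5]
opening: 0.0398
clock: 36.9
tool_pos: [0.4986, -0.0489, 0.2891]
orientation: [144.8, -0.1, 95.1]
force: [1.7, -4.0, 1.9]
opening: 0.0397
clock: 37.07
tool_pos: [0.4947, -0.0522, 0.2843]
orientation: [145.4, 0.2, 94.9]
force: [0.5, -0.3, 1.3]
opening: 0.0395
37.0667 [ 0.4947 -0.0522  0.2843] [145.44   0.23  94.9 ]
  [[0.011,-0.2581,0.4435],[-0.0012,-0.0003,0.0015]]
.5023 -.0497 .182 94.4 -35 reached
  [[-0,-0.0002,0.5004],[0,0,0]]
.5595 -.0453 .10 94.4 -35 reached
```

```bash
python3 -m handwheel '[[[0.01,-0.1,0.17],[-0.001,0,0.001]],[[0.01,-0.2,0.34],[-0.001,0,0.001]],[[0.01,-0.258,0.443],[-0.001,0,0.001]],[[0.01,-0.258,0.443],[-0.001,0,0.001]]]'
python3 -m handwheel '[[[0,0,0],[0,0,0]],[[0,0,0],[0,0,0]],[[0,0,0],[0,0,0]]]'
python3 go.py '.5595 -.0453 .10 94.4 -35'
```

```text
clock: 37.4
tool_pos: [0.516, -0.0606, 0.2007]
orientation: [146.6, -1.4, 95.3]
force: [-0.1, 0.1, 0.4]
opening: 0.0397
clock: 37.65
tool_pos: [0.5157, -0.0589, 0.205]
orientation: [146.1, -1.4, 95.4]
force: [-0.2, -0.0, -0.6]
opening: 0.039
37.65 [ 0.5157 -0.0589  0.205 ] [146.14  -1.45  95.38]
  [[0.0337,-0.1067,0.5619],[-0.0032,-0.0049,-0]]
.5595 -.0453 .10 94.4 -35 reached
```

```bash
python3 -c "
from h import *
o=get_obs();print(o['joint_pos'].round(2),o['qvel'].round(2))"
```

```text
[  15.4    -9.32  -58.09   30.09   -8.76 -128.95] [ 0.32 -0.89 -0.67 -0.04  0.39 -0.14]
```

```bash
python3 go.py '.5327 -.0474 .202 94.4 -15' '.5585 -.0454 .105 94.4 -15'
```

```text
37.65 [ 0.5157 -0.0589  0.205 ] [146.14  -1.45  95.38]
  [[0.0487,0.0657,0.0637],[0.0524,-0.0048,0.0008]]
.5327 -.0474 .202 94.4 -15 reached
  [[0.0001,-0.0005,0.502],[0,0,0]]
.5585 -.0454 .105 94.4 -15 reached
```

```bash
python3 -m handwheel '[[[0.05,0.066,0.064],[0.02,-0.005,0]],[[0.05,0.066,0.064],[0.04,-0.005,0]],[[0.05,0.066,0.064],[0.052,-0.005,0]],[[0.05,0.066,0.064],[0.052,-0.005,0]]]'
python3 -m handwheel '[[[0,0,0],[0,0,0]],[[0,0,0],[0,0,0]]]'
python3 go.py '.5327 -.0474 .202 94.4 -15' '.5585 -.0454 .105 94.4 -15'
python3 -c "
from h import *
o=get_obs();print(o['joint_pos'].round(2))"
```

```text
clock: 37.98
tool_pos: [0.5363, -0.0443, 0.2046]
orientation: [165.1, 0.1, 94.9]
force: [2.5, -0.1, 1.4]
opening: 0.0395
clock: 38.15
tool_pos: [0.532, -0.0472, 0.2009]
orientation: [164.9, 0.1, 94.6]
force: [-1.1, -0.6, 0.5]
opening: 0.0396
38.15 [ 0.532  -0.0472  0.2009] [1.6485e+02 1.5000e-01 9.4620e+01]
  [[-0.0015,0.0049,-0.0043],[0.0004,0.0002,0.0007]]
.5327 -.0474 .202 94.4 -15 reached
  [[0.0001,-0.0005,0.502],[-0,0,0]]
.5585 -.0454 .105 94.4 -15 reached
[  18.65    0.45  -34.25    5.78  -40.76 -107.91]
```

```bash
python3 -m handwheel '[[[0,0.005,0.08],[0,0,0.0007]],[[0,0.005,0.16],[0,0,0.0007]],[[0,0.005,0.25],[0,0,0.0007]],[[0,0.005,0.25],[0,0,0.0007]]]'
python3 -m handwheel '[[[0,0,0],[0,0,0]],[[0,0,0],[0,0,0]]]'
python3 go.py '.5585 -.0454 .105 94.4 -15'
python3 - <<'E'
from h import *
s=snap('scene'); save(s,'han.png',(180,110,360,245),3.5)
E
```

```text
clock: 38.48
tool_pos: [0.5429, -0.0473, 0.1496]
orientation: [165.2, 0.1, 94.3]
force: [-0.4, -0.1, -0.7]
opening: 0.0394
clock: 38.65
tool_pos: [0.5451, -0.0467, 0.1534]
orientation: [164.9, 0.1, 94.4]
force: [-0.5, 0.1, 0.9]
opening: 0.0395
38.65 [ 0.5451 -0.0467  0.1534] [1.649e+02 1.000e-01 9.438e+01]
  [[0.0016,0.0017,0.2512],[0.0003,0.0003,0]]
.5585 -.0454 .105 94.4 -15 reached
```

View pics/han.png

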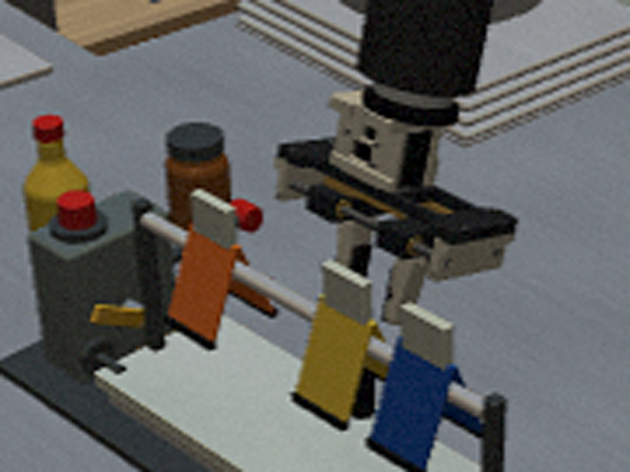

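The gripper straddles above the handle (370,390) on the robot side, clear of the markers. I descend in small steps.

```bash
python3 -m handwheel '[[[0,0.002,0.05],[0,0,0]],[[0,0.002,0.1],[0,0,0]],[[0,0.002,0.15],[0,0,0]],[[0,0.002,0.15],[0,0,0]]]'
python3 -m handwheel '[[[0,0,0.03],[0,0,0]],[[0,0,0.06],[0,0,0]],[[0,0,0.1],[0,0,0]],[[0,0,0.1],[0,0,0]],[[0,0,0.1],[0,0,0]]]'
python3 -m handwheel '[[[0,0,0],[0,0,0]],[[0,0,0],[0,0,0]],[[0,0,0],[0,0,0]]]' 0.35
```

```text
clock: 39.03
tool_pos: [0.5534, -0.0459, 0.1232]
orientation: [165.0, 0.1, 94.4]
force: [-0.5, -0.1, 0.4]
opening: 0.0393
clock: 39.45
tool_pos: [0.5587, -0.0456, 0.1038]
orientation: [165.0, 0.1, 94.4]
force: [-0.4, -0.6, 0.7]
opening: 0.0395
clock: 39.7
tool_pos: [0.5591, -0.0455, 0.1046]
orientation: [164.9, 0.1, 94.4]
force: [-0.4, 0.5, 1.0]
opening: 0.0293
```

```bash
python3 -m handwheel '[[[0.004,0,0],[0,0,0]],[[0.009,0,0],[0,0,0]],[[0.015,0,0],[0,0,0]],[[0.022,0,0],[0,0,0]],[[0.03,0,0],[0,0,0]]]'
python3 -m handwheel '[[[0.01,0,0],[0,0,0]],[[0.022,0,0],[0,0,0]],[[0.035,0,0],[0,0,0]],[[0.049,0,0],[0,0,0]],[[0.064,0,0],[0,0,0]]]'
python3 -m handwheel '[[[0.016,0,0],[0,0,0]],[[0.032,0,0],[0,0,0]],[[0.048,0,0],[0,0,0]],[[0.064,0,0],[0,0,0]],[[0.08,0,0],[0,0,0]]]'
```

```text
clock: 40.12
tool_pos: [0.5585, -0.0394, 0.1044]
orientation: [165.0, 0.1, 94.4]
force: [0.1, -1.7, 0.5]
opening: 0.0283
clock: 40.53
tool_pos: [0.5575, -0.0265, 0.1043]
orientation: [165.0, 0.1, 94.4]
force: [-0.5, -0.7, 0.5]
opening: 0.0285
clock: 40.95
tool_pos: [0.5563, -0.0105, 0.1043]
orientation: [165.0, 0.1, 94.4]
force: [0.1, -0.9, 0.9]
opening: 0.0284
```

```bash
python3 -m handwheel '[[[0.016,0,0],[0,0,0]],[[0.032,0,0],[0,0,0]],[[0.048,0,0],[0,0,0]],[[0.064,0,0],[0,0,0]],[[0.08,0,0],[0,0,0]]]'
python3 -m handwheel '[[[0.016,0,0],[0,0,0]],[[0.032,0,0],[0,0,0]],[[0.048,0,0],[0,0,0]],[[0.064,0,0],[0,0,0]],[[0.08,0,0],[0,0,0]]]'
python3 -m handwheel '[[[0.016,0,0],[0,0,0]],[[0.032,0,0],[0,0,0]],[[0.048,0,0],[0,0,0]],[[0.064,0,0],[0,0,0]],[[0.08,0,0],[0,0,0]]]'
python3 -m handwheel '[[[0.016,0,0],[0,0,0]],[[0.032,0,0],[0,0,0]],[[0.048,0,0],[0,0,0]],[[0.064,0,0],[0,0,0]],[[0.08,0,0],[0,0,0]]]'
python3 -m handwheel '[[[0.015,0,0],[0,0,0]],[[0.029,0,0],[0,0,0]],[[0.042,0,0],[0,0,0]],[[0.054,0,0],[0,0,0]],[[0.065,0,0],[0,0,0]]]'
python3 -m handwheel '[[[0.01,0,0],[0,0,0]],[[0.019,0,0],[0,0,0]],[[0.027,0,0],[0,0,0]],[[0.034,0,0],[0,0,0]],[[0.04,0,0],[0,0,0]]]'
python3 - <<'E'
from h import *
s=snap('scene');w=cloud(s)
m=(w[...,2]>.182)&(w[...,2]<.196)&(w[...,0]>.57)&(w[...,0]<.63)&(w[...,1]>.2)&(w[...,1]<.36); p=w[m]; print(len(p),p.min(0),p.max(0))
E
```

```text
clock: 41.37
tool_pos: [0.5551, 0.0055, 0.1043]
orientation: [165.0, 0.1, 94.4]
force: [1.1, -0.6, 0.4]
opening: 0.0292
clock: 41.78
tool_pos: [0.5538, 0.0214, 0.1042]
orientation: [165.0, 0.1, 94.4]
force: [0.7, -1.7, 1.3]
opening: 0.0284
clock: 42.2
tool_pos: [0.5526, 0.0374, 0.1042]
orientation: [165.0, 0.1, 94.4]
force: [-0.8, -0.9, 0.5]
opening: 0.0286
clock: 42.62
tool_pos: [0.5514, 0.0533, 0.1042]
orientation: [165.0, 0.1, 94.4]
force: [-0.4, -0.0, 0.5]
opening: 0.0285
clock: 43.03
tool_pos: [0.5504, 0.0662, 0.1041]
orientation: [165.0, 0.1, 94.4]
force: [0.3, -1.6, 0.6]
opening: 0.0285
clock: 43.45
tool_pos: [0.5498, 0.0741, 0.1041]
orientation: [165.0, 0.1, 94.4]
force: [0.7, -0.2, 0.1]
opening: 0.0285
141 [0.59153779 0.20054022 0.18203779] [0.61557087 0.27673242 0.19505569]
```

```bash
python3 -m handwheel '[[[0.008,0,0],[0,0,0]],[[0.016,0,0],[0,0,0]],[[0.024,0,0],[0,0,0]],[[0.032,0,0],[0,0,0]],[[0.04,0,0],[0,0,0]]]'
python3 -m handwheel '[[[0.005,0,0],[0,0,0]],[[0.01,0,0],[0,0,0]],[[0.015,0,0],[0,0,0]],[[0.018,0,0],[0,0,0]],[[0.021,0,0],[0,0,0]]]'
python3 -m handwheel '[[[0.003,0,0],[0,0,0]],[[0.006,0,0],[0,0,0]],[[0.006,0,0],[0,0,0]]]'
```

```text
clock: 43.92
tool_pos: [0.5492, 0.0821, 0.1041]
orientation: [165.0, 0.1, 94.4]
force: [0.3, -1.6, 0.7]
opening: 0.0286
clock: 44.33
tool_pos: [0.5489, 0.0862, 0.1041]
orientation: [165.0, 0.1, 94.4]
force: [0.4, -0.9, -0.5]
opening: 0.0284
clock: 44.58
tool_pos: [0.5488, 0.0874, 0.1041]
orientation: [165.0, 0.1, 94.4]
force: [0.3, -0.2, -0.2]
opening: 0.0286
```

Travel so far is about 129 mm. I continue by about 1 mm per call until the stop is felt.

```bash
python3 -m handwheel '[[[0.003,0,0],[0,0,0]],[[0.006,0,0],[0,0,0]],[[0.006,0,0],[0,0,0]]]'
python3 -m handwheel '[[[0.003,0,0],[0,0,0]],[[0.006,0,0],[0,0,0]],[[0.006,0,0],[0,0,0]]]'
python3 -m handwheel '[[[0.003,0,0],[0,0,0]],[[0.006,0,0],[0,0,0]],[[0.006,0,0],[0,0,0]]]'
```

```text
clock: 44.83
tool_pos: [0.5488, 0.0886, 0.1042]
orientation: [165.0, 0.1, 94.4]
force: [0.2, -0.1, 0.2]
opening: 0.0288
clock: 45.08
tool_pos: [0.5486, 0.089, 0.1041]
orientation: [165.0, 0.1, 94.3]
force: [3.7, -5.9, -0.5]
opening: 0.0287
clock: 45.33
tool_pos: [0.5485, 0.0891, 0.1041]
orientation: [165.0, 0.2, 94.3]
force: [9.1, -14.0, -0.3]
opening: 0.0285
```

```bash
python3 -m handwheel '[[[-0.006,0,0],[0,0,0]],[[-0.012,0,0],[0,0,0]],[[-0.018,0,0],[0,0,0]],[[-0.023,0,0],[0,0,0]],[[-0.023,0,0],[0,0,0]]]'
python3 -m handwheel '[[[0,0,0],[0,0,0]],[[0,0,0],[0,0,0]],[[0,0,0],[0,0,0]]]' 0.1
python3 -m handwheel '[[[0,0,-0.04],[0,0,0]],[[0,0,-0.1],[0,0,0]],[[0,0,-0.2],[0,0,0]],[[0,0,-0.3],[0,0,0]],[[0,0,-0.4],[0,0,0]]]'
python3 -m handwheel '[[[0,-0.2,-0.1],[0,0,0]],[[0,-0.4,-0.2],[0,0,0]],[[0,-0.5,-0.3],[0,0,0]],[[0,-0.5,-0.4],[0,0,0]],[[0,-0.5,-0.4],[0,0,0]]]'
python3 - <<'E'
from h import *
s=snap('scene'); save(s,'end.png',(170,110,470,335),2.6); w=cloud(s)
m=(w[...,2]>.182)&(w[...,2]<.196)&(w[...,0]>.57)&(w[...,0]<.63)&(w[...,1]>.2)&(w[...,1]<.36); p=w[m]; print(len(p),p.min(0),p.max(0))
snap('top'); from m import markers; markers(('scene',))
E
```

```text
clock: 45.75
tool_pos: [0.5488, 0.0864, 0.1041]
orientation: [165.0, 0.1, 94.4]
force: [-0.7, -0.8, -0.6]
opening: 0.0283
clock: 46.0
tool_pos: [0.5489, 0.0865, 0.1042]
orientation: [165.0, 0.1, 94.4]
force: [-0.5, 0.2, -0.1]
opening: 0.0387
clock: 46.42
tool_pos: [0.5276, 0.0849, 0.1826]
orientation: [165.0, 0.1, 94.4]
force: [1.0, -0.2, 0.6]
opening: 0.0393
clock: 46.83
tool_pos: [0.4107, 0.0767, 0.237]
orientation: [164.6, -0.2, 94.5]
force: [1.3, 0.7, 1.1]
opening: 0.0394
168 [0.58965224 0.20043483 0.18205217] [0.61433926 0.2900751  0.1959798 ]
scene orange 241 [236. 164.] mean [ 0.459 -0.426  0.054] min [ 0.419 -0.465  0.006] max [ 0.547 -0.301  0.093]
scene orange 516 [271. 210.] mean [ 0.633 -0.008  0.159] min [ 0.494 -0.16   0.004] max [0.654 0.048 0.201]
scene yellow 249 [194. 162.] mean [ 0.613 -0.429  0.117] min [ 0.577 -0.454  0.071] max [ 0.688 -0.318  0.154]
scene yellow 59 [213. 200.] mean [ 0.665 -0.244  0.088] min [ 0.617 -0.275  0.052] max [ 0.69  -0.235  0.11 ]
scene yellow 593 [312. 234.] mean [0.622 0.142 0.16 ] min [0.547 0.092 0.056] max [0.641 0.175 0.201]
scene blue 606 [336. 248.] mean [0.619 0.222 0.162] min [0.576 0.192 0.124] max [0.638 0.25  0.202]
scene green 128 [370. 300.] mean [0.595 0.321 0.049] min [0.543 0.312 0.044] max [0.643 0.331 0.053]
scene pink 360 [403. 235.] mean [0.327 0.204 0.043] min [0.289 0.17  0.006] max [0.355 0.244 0.081]
scene red 44 [194. 146.] mean [ 0.603 -0.437  0.168] min [ 0.589 -0.452  0.155] max [ 0.615 -0.425  0.174]
scene red 85 [202. 170.] mean [ 0.665 -0.29   0.169] min [ 0.645 -0.314  0.153] max [ 0.679 -0.28   0.18 ]
scene red 55 [249. 171.] mean [ 0.487 -0.306  0.091] min [ 0.472 -0.327  0.072] max [ 0.498 -0.295  0.1  ]
```

View pics/end.png

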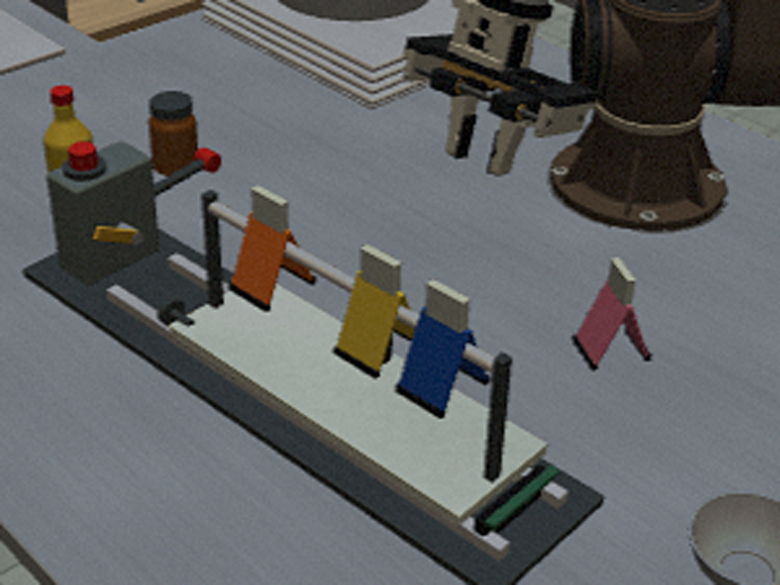

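The carriage is against the black stop (510,495), all three markers are hanging and the lever is down. I hand it in.

```bash
python3 -m handwheel '[[[0,0,0],[0,0,0]],[[0,0,0],[0,0,0]],[[0,0,0],[0,0,0]]]'
python3 -c "
from plant import *
print(close_job())"
```

```text
clock: 47.18
tool_pos: [0.4111, 0.0757, 0.2319]
orientation: [165.1, 0.2, 94.3]
force: [0.7, -0.6, 0.1]
opening: 0.0393
the job is handed in; nothing more can be done
None
```

The job is done and handed in at 47 s; no verdict is reported. In order:
- **Brake:** I pulled the lever to about 0.95 rad and let go, and it stayed on its third notch.
- **Markers:** I hung the three markers present (orange, yellow, blue) on the bar and let go of them. The pink look-alike was left alone.
- **Release:** I held the button down for about 2 s until the lever had dropped fully.
- **Shuttle:** I rolled it slowly by its handle until the stop was felt (about 17 N), then backed the gripper away.

**Last checks:**
- The final picture shows all three markers astride the bar and the carriage against the black stop. The markers moved about 0.129 to 0.13 m between the pictures before and after the roll.
- The lever grip reads the same position as at the start.
- The bottle and jar read the same positions as before. The bowl I checked only by eye, and it looks unmoved.
- The robot is clear of everything, and no check disagreed in the end.

**Two things along the way:**
- Bottoming the button gave a brief 33 N at the fingertips.
- The first handle approach, tilted 35°, hit a joint range limit, so I redid it at 15°.

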